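# Unpack a gel spatula and rack it in the leaning tool block

### The job

A new gel spatula stands in the cardboard carton. Swing the carton's top flap right back, well past upright, so that it stays open, then draw the spatula out and slide its blade into the one empty slot of the leaning tool block, guiding it by hand until its shoulder sits on the block's sloping face before you let go. Do not disturb the timer, the two bottles or the marker.

Things in the scene. Friction and masses are not known exactly. Their poses are not given: they have to be found in the camera images.
- carton: brown cardboard carton, fixed, 96 (x) x 140 (y) x 148 mm high, walls 3 mm. Origin: centre of underside, z up, long front side faces -x. Top flap hinged on the far (+x) rim; 36 mm dust flaps on the +y and -y rims stand fixed, splayed outwards 62 degrees from upright. Inside, grey foam up to z = 55 mm with a slot 42 (x) x 6 (y) mm at the centre holds the spatula, blade down.
- carton_flap (a joint): angle of the top flap in rad: 0 lies shut on the rim, 1.57 upright, at most 2.7 (leaning far out over the back). Starts ajar at 1.0 to 1.3. It swings up and away towards carton +x; its crease is stiff enough to stay where it is left.
- flap_hinge (a point): middle of the flap's hinge line, which runs along carton y at the far rim (carton x = +47 mm, z = 149 mm)
- flap_edge (a point): middle of the flap's free edge, 94 mm from the hinge line; the flap is 139 mm wide and 2 mm thick
- spatula: flat spatula, 140 mm long, 90 g, standing in the carton, handle end 5 mm below the rim, axes along the carton's. Origin: middle of blade tip; z to the handle, x across the blade, y through its thickness. Steel blade 36 (x) x 3 (y) mm to z = 60 mm, lowest 4 mm 26 wide; shoulder bar 50 x 16 at z = 60 to 68; black handle 22 (x) x 14 (y) at z = 68 to 140. Either face may be turned forward.
- shoulder (a point): middle of the underside of the spatula's shoulder bar (spatula z = 60 mm)
- handle_end (a point): middle of the handle's end (spatula z = 140 mm)
- stand: grey stand of the tool block, fixed, 128 (x) x 170 (y) mm, origin: centre of underside. Carries three white slotted modules along its y, 52 mm apart; their sloping faces look to its front (-x), middle 88 mm above the table. Two hold other spatulas (a narrow one with 68 mm handle, a broad one with 74 mm handle), which stay there; one is empty; which varies.
- slot_free: the module with the empty slot. Origin on the table level, straight below the middle of the slot's mouth (88 mm lower); axes as the stand's (x to its back, z up).
- slot_mouth (a point): middle of the empty slot's mouth. z points out along the slot's axis, leaning 30 degrees from vertical to the stand's front; x along the slot's 42 mm length (up the slope), y across its 6 mm width. 72 mm deep, 4 mm 45-degree lead-in all round. Seated, the shoulder point coincides with this point and the spatula's axes with these (or half round about z).
- timer: bystander: white timer 62 x 62 x 21 mm lying flat, origin at the centre of its underside
- dye_bottle: bystander: bottle with a black cap, 40 mm diameter, 85 mm high, origin at the centre of its underside
- calib_bottle: bystander: bottle with a red cap, 34 mm diameter, 68 mm high, origin at the centre of its underside
- marker: bystander: marker pen 17 x 135 x 16 mm lying along its y, origin at the centre of its underside

How it is judged (in metres and radians):
On the way, in this order (a step that is already met when the one before it is completed fails the run):
1. the carton's flap is swung back past upright (over 1.8 rad) (value of joint carton_flap above 1.8 rad), for 0.2 s.
2. the spatula is held clear above the carton's rim, handle up (height (world z) of spatula above 0.15 m and angle between spatula's own z axis and vertical below 1 rad and contact force between the fingers and spatula above 0.5 N), for 0.1 s.
3. the blade is down in the empty slot, the shoulder within 12 mm of home, while the gripper still holds it (z of shoulder in the frame of slot_mouth below 0.012 m and distance between shoulder and slot_mouth below 0.015 m and angle between the z axis of spatula and the z axis of slot_mouth, either way round below 0.2 rad and contact force between the fingers and spatula above 0.5 N), for 0.1 s.
At the end, for the whole second after the job is handed in: The spatula rests released in the empty slot of the block: shoulder within 9 mm of the middle of the slot's mouth and no more than 6 mm above the sloping face, its axis and its flat within 8 degrees of the slot's, at rest; the carton's flap still stands open past upright (over 1.6 rad) (z of shoulder in the frame of slot_mouth below 0.006 m and distance between shoulder and slot_mouth below 0.009 m and angle between the z axis of spatula and the z axis of slot_mouth, either way round below 0.14 rad and angle between the y axis of spatula and the y axis of slot_mouth, either way round below 0.14 rad and linear speed of spatula below 0.02 m/s and angular speed of spatula below 0.2 rad/s and value of joint carton_flap above 1.6 rad); the robot touches nothing.
It fails at once if the timer is disturbed (moved over 20 mm) (distance of timer from where it was at the start of the episode above 0.02 m).
It fails at once if the dye bottle is disturbed (moved over 20 mm) (distance of dye_bottle from where it was at the start of the episode above 0.02 m).
It fails at once if the calib bottle is disturbed (moved over 20 mm) (distance of calib_bottle from where it was at the start of the episode above 0.02 m).
It fails at once if the marker is disturbed (moved over 20 mm) (distance of marker from where it was at the start of the episode above 0.02 m).
It also fails if it takes over 62 s, if anything falls off the work surface, if the arm or the gripper's body presses on something with over 40 N, if the wrist force passes 120 N, or if a joint passes its speed limit or range.

### The arm

A 7-joint arm with a two-finger parallel gripper is mounted at the origin on a cart in front of the work surface, level with it; the furniture and walls round the work are solid. World frame = base frame: x ahead of the robot, y to its left, z up, the work surface at z = 0. Lengths are in mm, angles in rad, forces in N, time in s.
With the tool pointing down it reaches from about 400 to 750 mm from the base axis. Payload 19.5 kg.
Tool frame: the origin (TCP) lies between the finger pads; the fingertips stand 19 mm ahead of it and the grasp point (between the pads) is the TCP; z points along the fingers, y is the direction in which the jaws open and shut (so a half turn about z gives the same grasp; the last joint's range is limited). The gripper opens to 85 mm and grips with 20 to 120 N. Pads are 22 mm wide; open, the fingers measure 114 mm over their backs; the gripper's body (76 mm by 85 mm) begins 54 mm behind the grasp point. The pads swing forward as they close: fully open they stand 13 mm farther back than shut.
Start: joints at [-1.391, 0.707, -0.028, 1.485, 0.022, 0.951, -0.075], TCP at [126.482, 560.892, 250.268] pointing down, gripper open.
Joint ranges: [-2.71, 2.71], [-0.32, 2.16], [-1.57, 1.52], [0, 2.45], [-1.46, 4.6], [0, 2.02], [-2.83, 2.83]. Speed limits (rad/s): [1.89, 1.89, 2.57, 2.57, 3.01, 3.01, 3.01].

### API

Orientations are given as a unit quaternion [x, y, z, w].
In Python, from workcell import r gives the robot as it stands.
- The arm moves only by the tool drive_tool, never from a script. Its arguments are lists of equal length, an entry for each row: "delta_pos": the shift along the tool's x, y, z in mm, a list of three; "rot": the turn, a rotation vector about the tool's x, y, z in degrees, a list of three. A call has 1 to 8 rows; each row is the pose to reach, as a shift and turn from the pose commanded when the call began, along the tool's axes at that moment; what a row does not reach only later rows make up. A row lasts 1/10 s, in which the tool goes at most 50 mm and 8.59 degrees, less where a joint would pass 70% of its speed; a pose out of reach is approached as far as the arm can. A call with a gripper value outside its range is refused whole. "jaw" is the closure in counts, from 0 (fully open) to 255 (shut), set as the call begins (left out, the last holds). The fingers move at their own pace and stop on an object; the grip force is fixed at half the most. Time passes only in rows, so rows that repeat a pose let the fingers close. It gives the time, the measured TCP pose, the force and the opening at its end, in the units of the state.
- r.read_state(): the state, without advancing time (a new reading comes with each control period).
- r.capture(name): name is "side" or "top" or "wrist"; returns the picture (384x512x3 uint8, red, green, blue); there is no depth.
- r.get_calibration(name): a dict with "fovy" (degrees; the focal length in pixels is half the picture's height over the tangent of half this angle, whatever the lens; pixels are square), "cx", "cy" (the principal point, pixels), "D" ([k1, k2, p1, p2, k3] as OpenCV has them; the pictures are not rectified), "R" (3x3) and "t" (3): a world point X has camera coordinates R X + t; the wrist camera has in their place "tool_from_camera" (4x4, takes a point from camera to tool coordinates, whose origin is the TCP and whose axes are the flange's). Camera axes: x right, y down, z forward; pixel columns grow to the right and rows downward; lengths in mm; the calibration is good to about 2 mm. A picture is of the moment at which its call begins: read the wrist's pose just before it. get_calibration takes no time and is no camera call.
- r.close_job(): hands the job in, once; it reports no verdict.
The state is a dict: "time": time; "q": joint angles; "joint_velocities": joint speeds; "joint_torque": joint torques, N m; "eef_pos": TCP position; "tcp_rot": TCP orientation; "ft_force": force on the tool from outside, world axes, zero at the start; "wrist_torque": the same for the moment, N m; "grip_width": finger opening in mm.
Only numpy, scipy, OpenCV 4.12 (cv2) and the standard library are available. Lean on these libraries where they do the work, as an engineer would, in place of code of your own. Each camera call takes 0.05 s, during which the arm holds its last target.

## Working session

There is one attempt and no reset: what is moved stays moved. The work goes in short steps, Python scripts to look and compute and a tool call to move; the robot and the scene stay as the last step left them, time stands still between calls to the robot, and variables do not carry over. Pictures are saved under pics/ and viewed, and the job is handed in when it is done.

Besides the shell and the picture viewer there is one more tool, called after ">>>" by a JSON object that holds its "fn" and its "kwargs". drive_tool: Moves the arm, as the interface text tells. Its arguments: {"type":"object","properties":{"delta_pos":{"type":"array"},"rot":{"type":"array"},"jaw":{"type":"number"}},"required":["delta_pos","rot"]}

```bash
ls; mkdir -p pics; python3 - <<'E'
from workcell import r
import cv2
print(r.read_state())
for n in ["side","top","wrist"]:
    print(n,r.get_calibration(n))
    im=r.capture(n); cv2.imwrite(f"pics/{n}0.png",im[:,:,::-1])
E
```

```text
pics
{'time': 0.0, 'q': array([-1.39067968,  0.70707383, -0.02762485,  1.48498445,  0.02204321,
        0.95090688, -0.07547103]), 'joint_velocities': array([-0.00024213,  0.0006934 ,  0.00143285, -0.00102645, -0.00103088,
       -0.00012827, -0.00020773]), 'joint_torque': array([-3.23766044e-04, -8.83230257e+01,  1.23453196e+00, -2.36164212e+01,
        1.69896218e-02,  6.64088715e-03,  8.44290355e-06]), 'eef_pos': array([126.45540025, 560.6787374 , 249.84757119]), 'tcp_rot': array([ 1.10651303e-01,  9.93859147e-01, -5.33802589e-04, -2.71084214e-05]), 'ft_force': array([-0.24532782, -0.71585501, -0.00257631]), 'wrist_torque': array([ 0.01719662, -0.03061894, -0.00366852]), 'grip_width': 85.26279028384205}
side {'fovy': 51.502858455265624, 'cx': 253.15076885536928, 'cy': 186.13693054737783, 'D': array([-0.13740671,  0.        ,  0.        ,  0.        ,  0.        ]), 'R': array([[-0.97972833, -0.19888121,  0.0240556 ],
       [-0.10358905,  0.40016249, -0.91057086],
       [ 0.17146928, -0.89460396, -0.41265244]]), 't': array([ 524.05559418,  124.14891539, 1022.96521539])}
top {'fov
[... 219 characters left out ...]
 [-9.97796318e-01, -1.49873428e-03, -6.63344739e-02],
       [ 6.63509147e-02, -1.87035272e-02, -9.97621037e-01]]), 't': array([  88.28156397,  525.97707973, 1108.38145482])}
wrist {'fovy': 70.7176317100796, 'cx': 256.37535671586113, 'cy': 190.17032275521734, 'D': array([-0.05558219,  0.        ,  0.        ,  0.        ,  0.        ]), 'tool_from_camera': array([[-6.80969062e-04, -9.55147944e-01, -2.96128253e-01,
         7.58503663e+01],
       [ 9.99999255e-01, -3.50396140e-04, -1.16938657e-03,
         6.75103713e-01],
       [ 1.01317498e-03, -2.96128829e-01,  9.55147470e-01,
        -1.23019137e+02],
       [ 0.00000000e+00,  0.00000000e+00,  0.00000000e+00,
         1.00000000e+00]])}
```

View pics/side0.png

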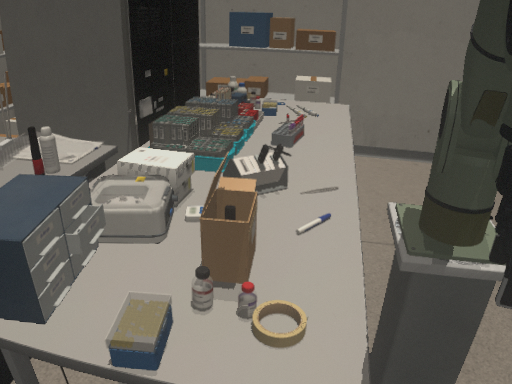

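View pics/top0.png

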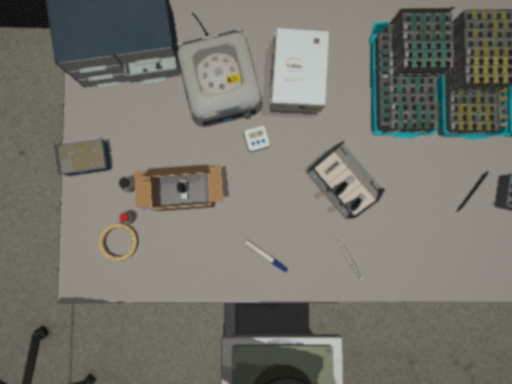

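View pics/wrist0.png

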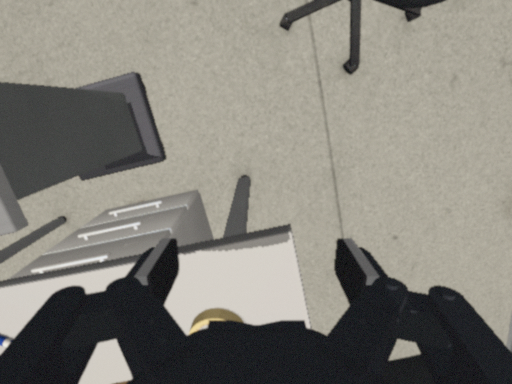

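The overhead view shows the carton at about px (182,187), the block at about (345,180), the timer at (257,138), the bottles at (126,184) and (125,217), and the marker at (267,256). I'll zoom in next.

```bash
cat > h.py <<'E'
import numpy as np, cv2
from workcell import r
from scipy.spatial.transform import Rotation as Ro
def cal(n):
    c=r.get_calibration(n); f=192/np.tan(np.radians(c['fovy']/2))
    K=np.array([[f,0,c['cx']],[0,f,c['cy']],[0,0,1]]); return c,K
def ext(n,st=None):
    c,K=cal(n)
    if n!='wrist': return K,c['D'],np.array(c['R']),np.array(c['t'])
    T=np.eye(4);T[:3,:3]=Ro.from_quat(st['tcp_rot']).as_matrix();T[:3,3]=st['eef_pos']
    M=np.linalg.inv(T@c['tool_from_camera']); return K,c['D'],M[:3,:3],M[:3,3]
def proj(e,X):
    K,D,R,t=e; return cv2.projectPoints(np.atleast_2d(np.array(X,float)),cv2.Rodrigues(R)[0],t,K,D)[0][:,0]
def ray(e,p):
    K,D,R,t=e; u=cv2.undistortPoints(np.array([[p]],float),K,D)[0,0]
    d=R.T@np.array([u[0],u[1],1]); return -R.T@t,d/np.linalg.norm(d)
def onz(e,p,z):
    o,d=ray(e,p); return o+d*(z-o[2])/d[2]
def tri(obs):
    A=np.zeros((3,3));b=np.zeros(3)
    for e,p in obs:
        o,d=ray(e,p);P=np.eye(3)-np.outer(d,d);A+=P;b+=P@o
    X=np.linalg.solve(A,b); return X,[np.linalg.norm(np.cross(X-ray(e,p)[0],ray(e,p)[1])) for e,p in obs]
def crop(im,x0,y0,x1,y1,s,name):
    cv2.imwrite('pics/'+name,cv2.resize(im[y0:y1,x0:x1],None,fx=s,fy=s,interpolation=cv2.INTER_CUBIC))
E
python3 - <<'E'
from h import *
t=cv2.imread('pics/top0.png');s=cv2.imread('pics/side0.png')
crop(t,100,110,290,250,4,'t_c.png');crop(t,290,130,400,230,6,'t_b.png');crop(s,170,120,330,320,3,'s_c.png');crop(s,220,130,300,195,9,'s_b.png')
E
```

```text
(no output)
```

View pics/t_c.png

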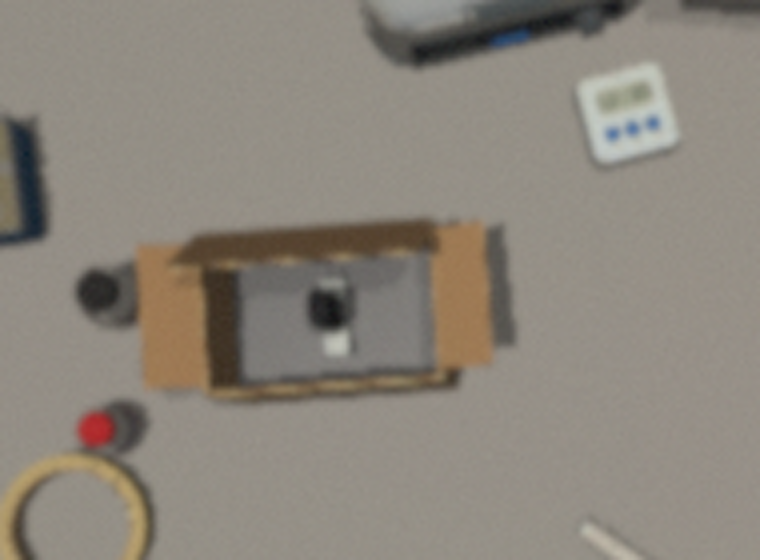

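View pics/t_b.png

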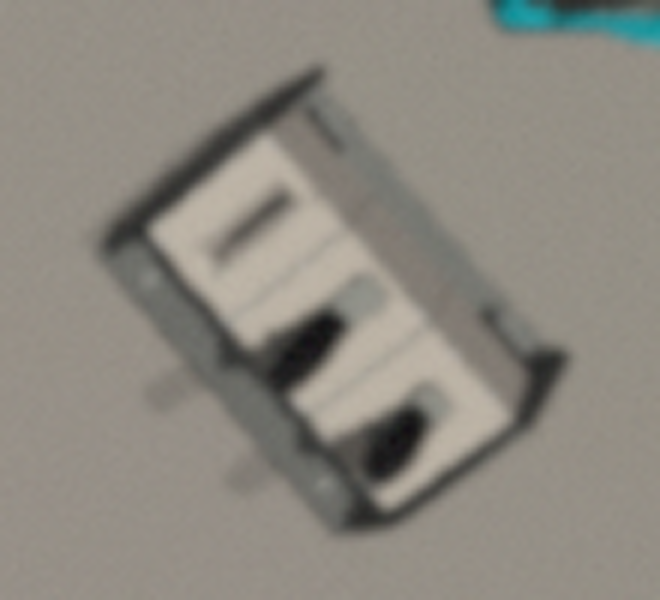

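View pics/s_c.png

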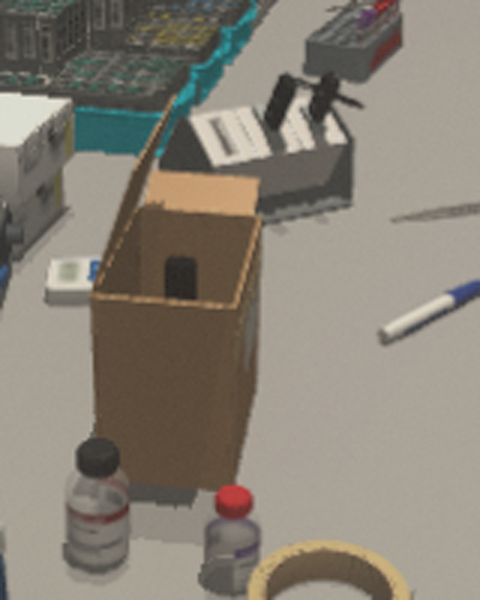

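View pics/s_b.png

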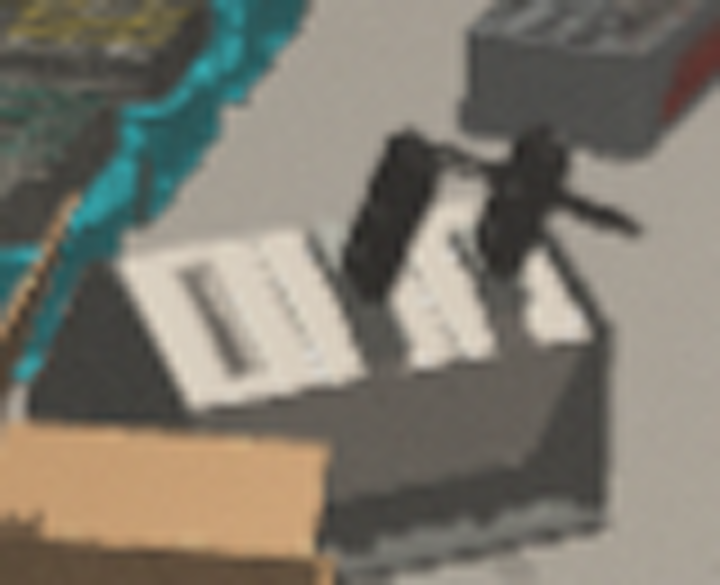

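The empty slot is the leftmost one (+y side). I'll fit the poses from clicked points and overlay wireframes to check them.

```bash
cat > fit.py <<'E'
from h import *
from scipy.optimize import least_squares
def P(n,X,Y):
    o={'t_c':(100,110,4),'t_b':(290,130,6),'s_c':(170,120,3),'s_b':(220,130,9)}[n]
    return np.array([o[0]+(X+.5)/o[2]-.5,o[1]+(Y+.5)/o[2]-.5])
T=ext('top');S=ext('side')
def rz(a): return np.array([[np.cos(a),-np.sin(a),0],[np.sin(a),np.cos(a),0],[0,0,1]])
def lid(a,u,v): return np.array([47-u*np.cos(a),v,149+u*np.sin(a)])
E
cat > fc.py <<'E'
from fit import *
s62,c62=36*np.sin(np.radians(62)),36*np.cos(np.radians(62))
obs=[(T,P('t_c',212,391),(-48,70,148)),(T,P('t_c',438,250),'lr'),
 (S,P('s_c',172,97),'lr'),(S,P('s_c',236,303),(-48,70,148)),(S,P('s_c',94,297),(48,70,148)),
 (S,P('s_c',260,217),(-48,-70,148)),(S,P('s_c',238,487),(-48,70,0)),(S,P('s_c',98,480),(48,70,0))]
def pt(p,m):
    if m=='lr': m=lid(p[3],94,-69.5)
    if m=='ll': m=lid(p[3],94,69.5)
    return rz(p[2])@np.array(m)+[p[0],p[1],0]
f=lambda p: np.concatenate([proj(e,pt(p,m))[0]-q for e,q,m in obs])
x0=onz(T,P('t_c',330,310),148); print(x0)
s=least_squares(f,[x0[0],x0[1],0.0,1.15],x_scale=[10,10,.1,.1],loss='soft_l1');print(s.x,s.fun.reshape(-1,2).round(1))
p=s.x
for n,e in(('top',T),('side',S)):
    im=cv2.imread(f'pics/{n}0.png');k=4 if n=='top' else 3
    im=cv2.resize(im,None,fx=k,fy=k,interpolation=cv2.INTER_CUBIC)
    def L(pts,c):
        q=proj(e,[pt(p,a) for a in pts]);q=((q+.5)*k-.5).round().astype(int);cv2.polylines(im,[q],True,c,1)
    for z in(0,148):L([(-48,-70,z),(48,-70,z),(48,70,z),(-48,70,z)],(0,255,0))
    L([lid(p[3],0,-69.5),lid(p[3],94,-69.5),lid(p[3],94,69.5),lid(p[3],0,69.5)],(0,0,255))
    for sg in(1,-1):L([(-46,sg*70,148),(46,sg*70,148),(46,sg*(70+s62),148+c62),(-46,sg*(70+s62),148+c62)],(255,0,0))
    L([(-11,-7,143),(11,-7,143),(11,7,143),(-11,7,143)],(255,255,0))
    im=im[440:1000,400:1160] if n=='top' else im[360:960,510:990]
    cv2.imwrite(f'pics/{n}_fit.png',im)
E
python3 fc.py
```

```text
[533.69487567 244.92458923 148.        ]Traceback (most recent call last):
  File "fc.py", line 12, in <module>
    s=least_squares(f,[x0[0],x0[1],0.0,1.15],x_scale=[10,10,.1,.1],loss='soft_l1');print(s.x,s.fun.reshape(-1,2).round(1))
    return func(*args, **kwargs)
    vector_fun = VectorFunction(
        fun_wrapped,
    ...<6 lines>...
        workers=workers
    )
    self._update_fun()
    ~~~~~~~~~~~~~~~~^^
    self.f = self.fun_wrapped(xp_copy(self.x))
             ~~~~~~~~~~~~~~~~^^^^^^^^^^^^^^^^^
    return np.atleast_1d(self.fun(x))
                         ~~~~~~~~^^^
    return self.f(x, *self.args, **self.kwargs)
           ~~~~~~^^^^^^^^^^^^^^^^^^^^^^^^^^^^^^
  File "fc.py", line 10, in <lambda>
    f=lambda p: np.concatenate([proj(e,pt(p,m))[0]-q for e,q,m in obs])
                                       ~~^^^^^
  File "fc.py", line 8, in pt
    if m=='ll': m=lid(p[3],94,69.5)
       ^^^^^^^
ValueError: The truth value of an array with more than one element is ambiguous. Use a.any() or a.all()
```

```bash
sed -i "s/if m=='lr'/if isinstance(m,str) and m=='lr'/;s/if m=='ll'/if isinstance(m,str) and m=='ll'/" fc.py; python3 fc.py
```

```text
[533.69487567 244.92458923 148.        ]
[5.37347141e+02 2.50707203e+02 1.10163189e-01 1.21434374e+00] [[-0.9  1.8]
 [-3.6 -0.2]
 [ 0.9 -1.3]
 [ 1.1 -0.4]
 [-0.8 -1.7]
 [-0.8 -2.2]
 [-1.   0.1]
 [ 0.4 -1.2]]
```

View pics/top_fit.png

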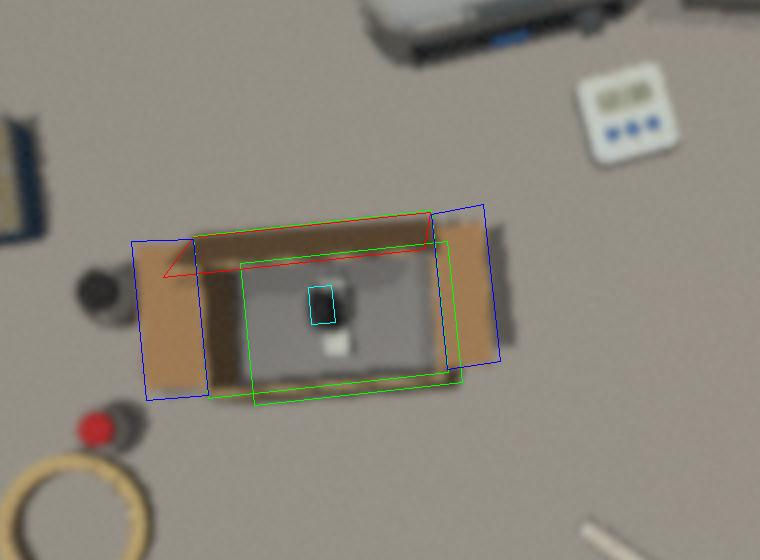

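View pics/side_fit.png

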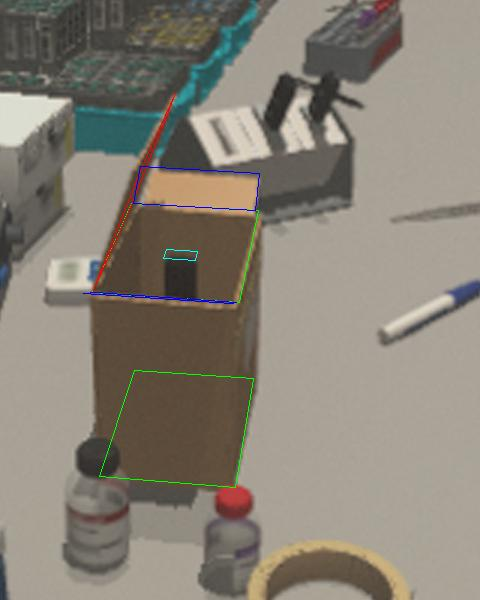

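```bash
python3 - <<'E'
s=open('fc.py').read()
a=s.index('obs=[');b=s.index('def pt')
s=s[:a]+"""W=44.
obs=[(T,P('t_c',212,393),(-48,70,148)),(T,P('t_c',438,252),'lr'),(T,P('t_c',172,265),'ll'),
 (T,P('t_c',145,388),('w',-1,1)),(T,P('t_c',137,246),('w',1,1)),(T,P('t_c',492,363),('w',-1,-1)),(T,P('t_c',487,223),('w',1,-1)),
 (S,P('s_c',173,97),'lr'),(S,P('s_c',236,303),('w',-1,1)),(S,P('s_c',94,297),('w',1,1)),
 (S,P('s_c',261,178),('w',-1,-1)),(S,P('s_c',151,171),('w',1,-1)),
 (S,P('s_c',260,217),(-48,-70,148)),(S,P('s_c',238,487),(-48,70,0)),(S,P('s_c',98,484),(48,70,0)),
 (S,P('s_c',180,258),(0,0,143)),(T,P('t_c',327,307),(0,0,143))]
"""+s[b:]
s=s.replace("    if isinst","    if isinstance(m[0],str) and m[0]=='w': m=(m[1]*p[4],m[2]*(70+s62),148+c62)\n    if isinst",1)
s=s.replace("0.0,1.15],x_scale=[10,10,.1,.1]","0.05,1.15,44],x_scale=[10,10,.1,.1,5]").replace("46,","p[4],").replace("(-p[4],","(-p[4],")
open('fc.py','w').write(s)
E
python3 fc.py
```

```text
[533.69487567 244.92458923 148.        ]
[5.35387931e+02 2.49729014e+02 8.37566473e-02 1.25990536e+00
 4.16757996e+01] [[-1.1  1.4]
 [-3.1 -0.9]
 [-1.9  1.1]
 [-0.   0.8]
 [-0.4  0.3]
 [ 1.9 -0.2]
 [ 0.3 -1. ]
 [ 0.6 -2.1]
 [-4.3 -0.2]
 [-1.5 -1.8]
 [-0.4 -1.6]
 [ 0.4 -1.7]
 [ 0.9 -2. ]
 [-0.9  0.3]
 [ 0.7 -3.1]
 [ 1.2 -1.2]
 [-1.   0.2]]
```

View pics/top_fit.png

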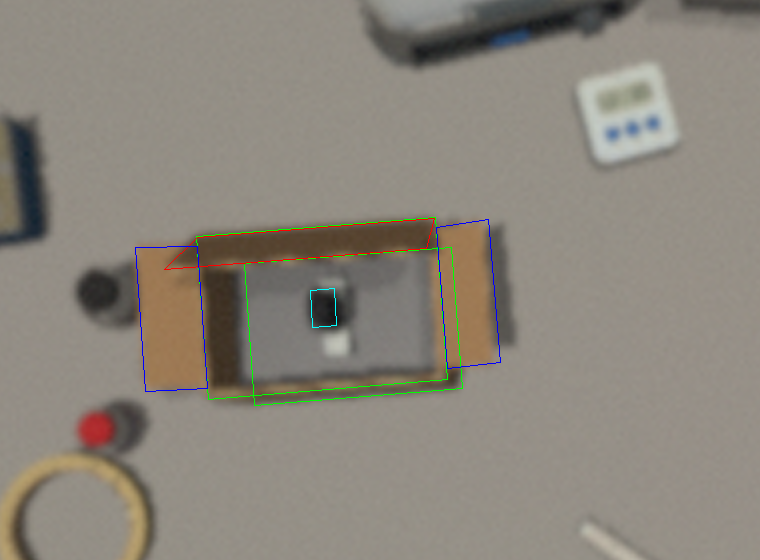

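View pics/side_fit.png

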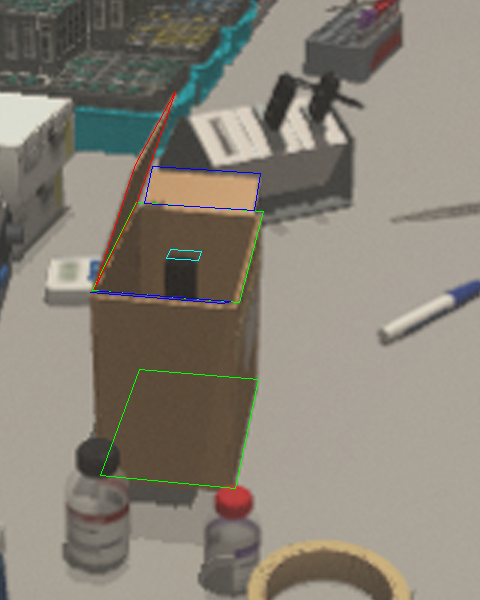

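```bash
cat > fs.py <<'E'
from fit import *
X,e=tri([(T,P('t_b',249,228)),(S,P('s_b',218,321))]);print('mouth',X,e)
c30,s30=np.cos(np.pi/6),np.sin(np.pi/6)
def fp(u,v,w=0): # face coords: u up slope, v along y, w out along normal, relative to free mouth
    return np.array([u*c30-w*s30,v,88+u*s30+w*c30])
# p: x,y,yaw,k(half face len), vL offset of +y edge, vR
obs=[(T,P('t_b',275,135),('u',1,0)),(T,P('t_b',145,229),('u',-1,0)),(T,P('t_b',385,511),('u',-1,1)),(T,P('t_b',512,420),('u',1,1)),
(T,P('t_b',249,228),None),(S,P('s_b',218,321),None),(S,P('s_b',120,262),('u',1,0)),(S,P('s_b',195,410),('u',-1,0)),(S,P('s_b',592,338),('u',-1,1))]
def pt(p,m):
    if m is None:m=fp(0,0)
    elif m[0]=='u': m=fp(m[1]*p[3],26 if m[2]==0 else -130)
    return rz(p[2])@np.array(m)+[p[0],p[1],0]
f=lambda p: np.concatenate([proj(e,pt(p,m))[0]-q for e,q,m in obs])
s=least_squares(f,[X[0],X[1],-.8,37],x_scale=[10,10,.1,5],loss='soft_l1');p=s.x;print(p,s.fun.reshape(-1,2).round(1))
for n,e in(('top',T),('side',S)):
    im=cv2.imread(f'pics/{n}0.png');k=6
    x0,y0,x1,y1=(290,130,400,230) if n=='top' else (210,110,320,210)
    im=cv2.resize(im[y0:y1,x0:x1],None,fx=k,fy=k,interpolation=cv2.INTER_CUBIC)
    def L(pts,c):
        q=proj(e,[pt(p,a) for a in pts])-[x0,y0];q=((q+.5)*k-.5).round().astype(int);cv2.polylines(im,[q],True,c,1)
    for m in(0,-52,-104):
        L([fp(a*p[3],m+b*26) for a,b in((1,1),(1,-1),(-1,-1),(-1,1))],(0,255,0))
        L([fp(a*25,m+b*7) for a,b in((1,1),(1,-1),(-1,-1),(-1,1))],(0,0,255))
    cv2.imwrite(f'pics/{n}_fs.png',im)
for n,z,q in(('timer',21,(257,138)),('marker',16,(267,256)),('dye',85,(100+97/4,110+290/4)),('cal',68,(100+95/4,110+428/4))): print(n,onz(T,q,z))
E
python3 fs.py
```

```text
mouth [ 589.50104963 -119.92745954   85.55114632] [np.float64(0.594922155855171), np.float64(0.5949221558548422)]
[ 588.33875411 -118.48000324   -0.87966702   33.48255065] [[-1.1 -0.7]
 [ 0.3  0.1]
 [-0.   0.4]
 [ 0.4  0.3]
 [-0.4  0.1]
 [ 0.5 -0.5]
 [-0.6 -1. ]
 [-0.5 -0.5]
 [ 0.4 -0.6]]
timer [676.55290998  63.79280629  21.        ]
marker [362.65368281  37.55847455  16.        ]
dye [550.18485224 396.88962436  85.        ]
cal [464.73384622 401.05109046  68.        ]
```

View pics/top_fs.png

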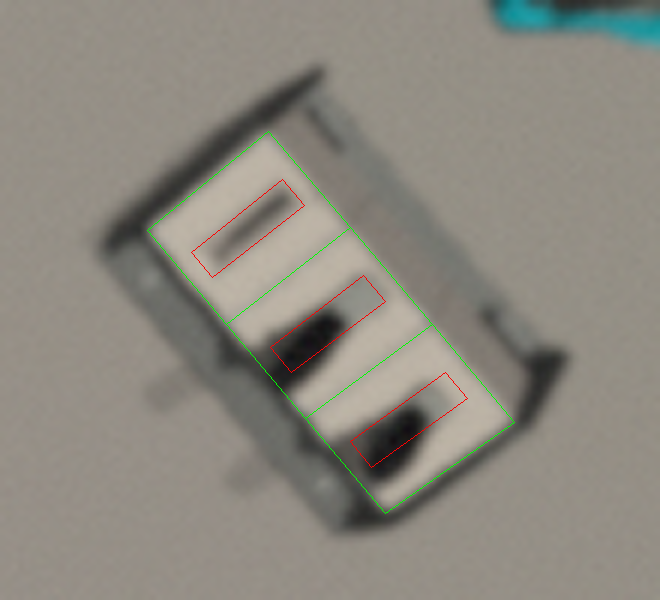

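View pics/side_fs.png

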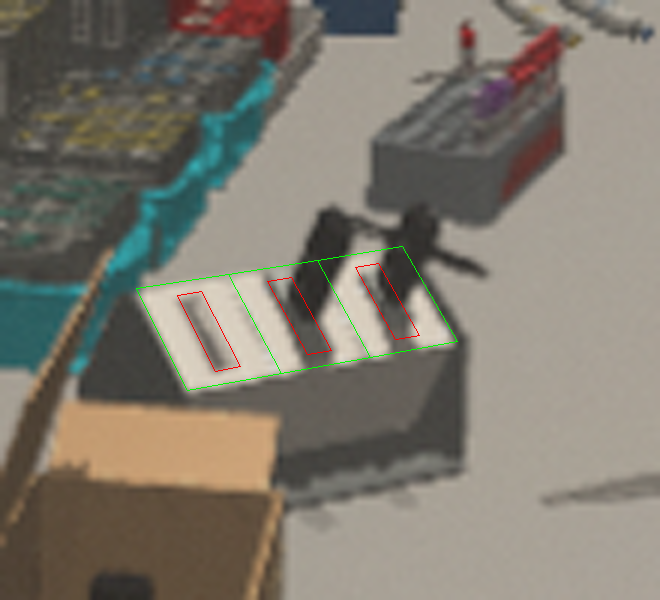

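The fits agree. The carton is at about (535,249) with yaw about 0.07 rad, and the flap stands at about 1.26 rad. The slot mouth is at about (588.5,-119,88), with stand yaw about -0.88 rad. Next I'll work out the moves.

```bash
cat >> h.py <<'E'
def rdown(az): # tool down, tool y at azimuth az
    y=np.array([np.cos(az),np.sin(az),0]);z=np.array([0,0,-1.]);return np.column_stack([np.cross(y,z),y,z])
def go(pos,Rt,st=None):
    st=st or r.read_state();R0=Ro.from_quat(st['tcp_rot']).as_matrix()
    d=R0.T@(np.array(pos)-st['eef_pos']);w=Ro.from_matrix(R0.T@Rt).as_rotvec(degrees=True)
    print('d',d.round(1).tolist(),'rot',w.round(2).tolist());return d,w
E
python3 - <<'E'
from h import *
go((485,245,275),rdown(np.radians(94.3)))
E
```

```text
d [-419.2, -229.1, -24.8] rot [-0.04, -0.0, -17.01]
```

>>> {"fn": "drive_tool", "kwargs": {"delta_pos": [[-20,-10,-25],[-60,-33,-25],[-105,-57,-25],[-150,-82,-25],[-195,-107,-25],[-240,-131,-25],[-285,-156,-25],[-330,-180,-25]], "rot": [[0,0,-1],[0,0,-3],[0,0,-5],[0,0,-8],[0,0,-10],[0,0,-12],[0,0,-14],[0,0,-16]], "jaw": 255}}

```text
time: 0.95
eef_pos: [404.4, 315.9, 275.3]
tcp_rot: [-0.029, 1.0, -0.0, -0.0]
ft_force: [0.2, 0.1, -0.1]
grip_width: -0.3
```

```bash
python3 - <<'E'
from h import *
s=r.read_state();print(s['time'],s['eef_pos'],s['q'].round(2),s['ft_force'])
go((485,245,275),rdown(np.radians(94.3)))
E
```

```text
0.95 [404.40653816 315.92118642 275.2997359 ] [-0.64  0.58 -0.16  1.67  0.11  0.9   0.79] [ 0.2346622   0.09371315 -0.09010517]
d [-76.3, -75.5, 0.3] rot [-0.01, -0.0, -0.92]
```

>>> {"fn": "drive_tool", "kwargs": {"delta_pos": [[-30,-30,0],[-60,-60,0],[-76,-76,0],[-76,-76,0],[-76,-76,0]], "rot": [[0,0,-1],[0,0,-1],[0,0,-1],[0,0,-1],[0,0,-1]]}}

```text
time: 1.45
eef_pos: [483.2, 246.2, 275.1]
tcp_rot: [-0.037, 0.999, 0.0, -0.0]
ft_force: [-1.2, -0.1, -0.1]
grip_width: 0.3
```

```bash
python3 - <<'E'
from h import *
s=r.read_state();print(s['time'],s['eef_pos'],s['q'].round(2),s['ft_force'])
np.save('w1.npy',np.r_[s['eef_pos'],s['tcp_rot']])
im=r.capture('wrist');cv2.imwrite('pics/w1.png',im[:,:,::-1])
E
```

```text
1.45 [483.17322154 246.16623264 275.07697353] [-0.44  0.63 -0.17  1.56  0.12  0.96  1.  ] [-1.18961938 -0.10011497 -0.11737556]
```

View pics/w1.png

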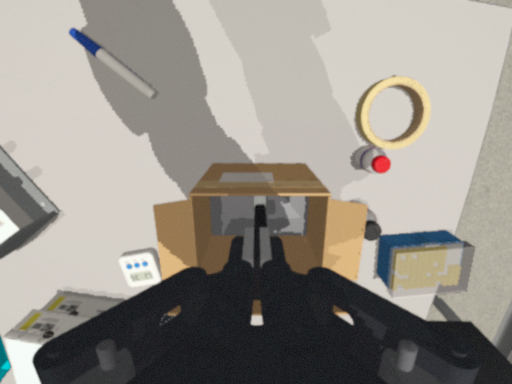

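The wrist view shows the carton's front rim at row ~190, cols 193–330, and the foot of the front wall at row ~164, cols 213–310.

```bash
python3 - <<'E'
from h import *
w=np.load('w1.npy');e=ext('wrist',dict(eef_pos=w[:3],tcp_rot=w[3:]))
for p,z in(((194,192),148),((329,192),148),((212,164),0),((309,164),0)): print(onz(e,p,z).round(1))
c=lambda X,yaw:np.array([[np.cos(yaw),-np.sin(yaw)],[np.sin(yaw),np.cos(yaw)]])@X
for P in((535,249,.07),(535,249,.08)):
  print([proj(e,[*(np.array(P[:2])+c(np.array(a[:2]),P[2])),a[2]])[0].round(1) for a in((-48,-70,148),(-48,70,148),(-48,-70,0),(-48,70,0))])
im=cv2.imread('pics/w1.png');crop(im,140,140,380,300,3.3,'w1c.png')
E
```

```text
[491.2 186.4 148. ]
[481.5 317.4 148. ]
[494.5 180.6   0. ]
[483.7 325.6   0. ]
[array([183.2, 192. ]), array([327. , 192.6]), array([208.8, 162.2]), array([302.4, 162.5])]
[array([182.8, 192.7]), array([326.5, 191.9]), array([208.5, 162.6]), array([302.1, 162.1])]
```

View pics/w1c.png

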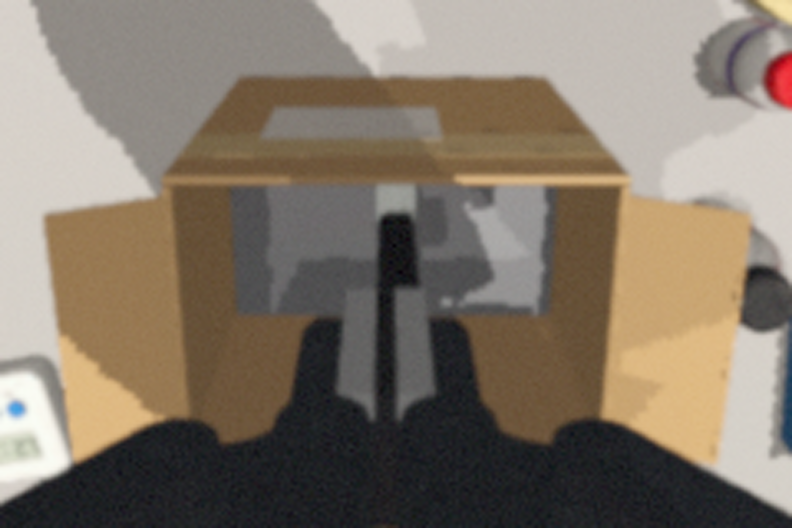

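>>> {"fn": "drive_tool", "kwargs": {"delta_pos": [[-15,0,20],[-30,0,45],[-42,0,70],[-55,0,72],[-67,0,72],[-79,0,72],[-91,0,72],[-103,0,72]], "rot": [[0,0,0],[0,0,0],[0,0,0],[0,0,0],[0,0,0],[0,0,0],[0,0,0],[0,0,0]]}}

```text
time: 2.3
eef_pos: [585.6, 255.1, 203.3]
tcp_rot: [-0.038, 0.999, 0.0, -0.0]
ft_force: [-1.1, 0.2, -0.2]
grip_width: -0.0
```

>>> {"fn": "drive_tool", "kwargs": {"delta_pos": [[-8,0,0],[-16,0,0],[-24,0,0],[-31,0,0],[-31,0,0],[-31,0,0]], "rot": [[0,0,0],[0,0,0],[0,0,0],[0,0,0],[0,0,0],[0,0,0]]}}

```text
time: 2.9
eef_pos: [616.3, 256.9, 203.2]
tcp_rot: [-0.038, 0.999, 0.0, -0.0]
ft_force: [0.3, -0.5, -0.1]
grip_width: -0.2
```

```bash
python3 - <<'E'
from h import *
s=r.read_state();print(s['time'],s['eef_pos'],s['q'].round(2),s['ft_force'])
cv2.imwrite('pics/s2.png',cv2.resize(r.capture('side')[90:290,150:330,::-1],None,fx=3,fy=3,interpolation=cv2.INTER_CUBIC))
E
```

```text
2.9 [616.30948182 256.90743566 203.2077664 ] [-0.38  0.91 -0.17  1.15  0.15  1.09  1.1 ] [ 0.26070703 -0.46150602 -0.14838181]
```

View pics/s2.png

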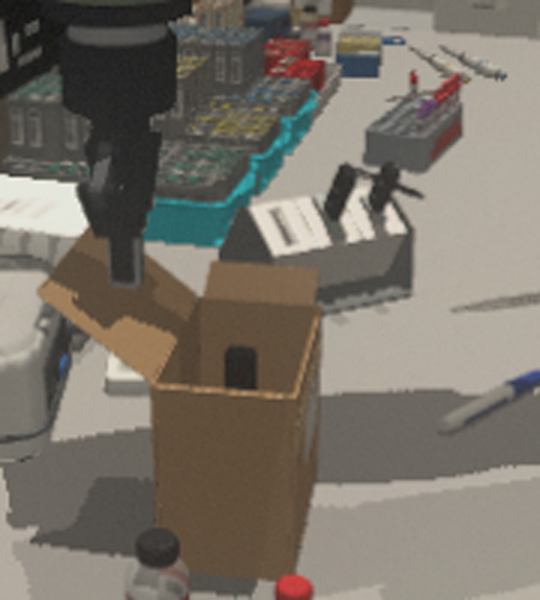

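The flap now stands well back, roughly 2.3–2.4 rad. I'll back off and measure the handle with the wrist camera from two places.

>>> {"fn": "drive_tool", "kwargs": {"delta_pos": [[25,0,-5],[65,0,-35],[105,0,-65],[140,0,-90],[140,0,-90],[140,0,-90]], "rot": [[0,0,0],[0,0,0],[0,0,0],[0,0,0],[0,0,0],[0,0,0]], "jaw": 120}}

```text
time: 3.55
eef_pos: [477.2, 245.9, 294.0]
tcp_rot: [-0.038, 0.999, 0.0, 0.001]
ft_force: [0.6, -0.9, -0.8]
grip_width: 45.2
```

```bash
cat > wp.py <<'E'
from h import *
import sys
n=sys.argv[1]
s=r.read_state();print(s['time'],s['eef_pos'],s['q'].round(2),s['ft_force'],s['grip_width'])
np.save(n+'.npy',np.r_[s['eef_pos'],s['tcp_rot']])
im=r.capture('wrist')[:,:,::-1].copy();cv2.imwrite(f'pics/{n}.png',im)
a=list(map(int,sys.argv[2:6]))
if a: crop(im,*a,float(sys.argv[6]),n+'c.png')
E
python3 wp.py w3 150 150 370 310 3.6
```

```text
3.55 [477.19426559 245.88147698 294.00567272] [-0.44  0.6  -0.18  1.55  0.12  1.    0.99] [ 0.64899424 -0.93099358 -0.81490933] 45.22317076953229
```

View pics/w3c.png

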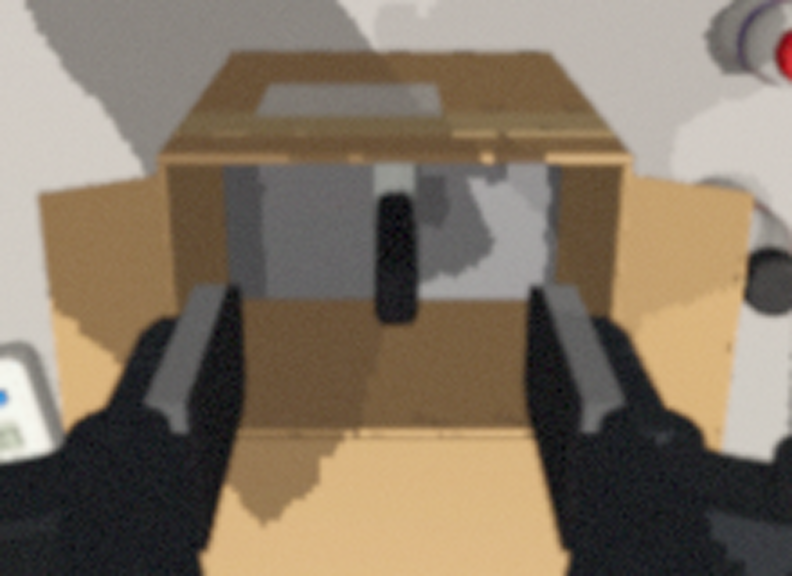

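Handle end's back edge at px (260,239.6), with cols 254.7–265.8. Now a second view from a different place.

>>> {"fn": "drive_tool", "kwargs": {"delta_pos": [[-5,20,10],[-15,40,25],[-25,40,40],[-30,40,50],[-30,40,50],[-30,40,50]], "rot": [[0,0,0],[0,0,0],[0,0,0],[0,0,0],[0,0,0],[0,0,0]]}}

```text
time: 4.2
eef_pos: [504.4, 287.4, 243.3]
tcp_rot: [-0.037, 0.999, -0.0, -0.0]
ft_force: [-0.7, 0.9, 0.1]
grip_width: 45.2
```

```bash
python3 wp.py w4 90 150 370 350 2.85
```

```text
4.2 [504.39864456 287.35424293 243.28707411] [-0.49  0.73 -0.17  1.47  0.13  0.96  0.95] [-0.74068562  0.86699698  0.14616588] 45.22348744254916
```

View pics/w4c.png

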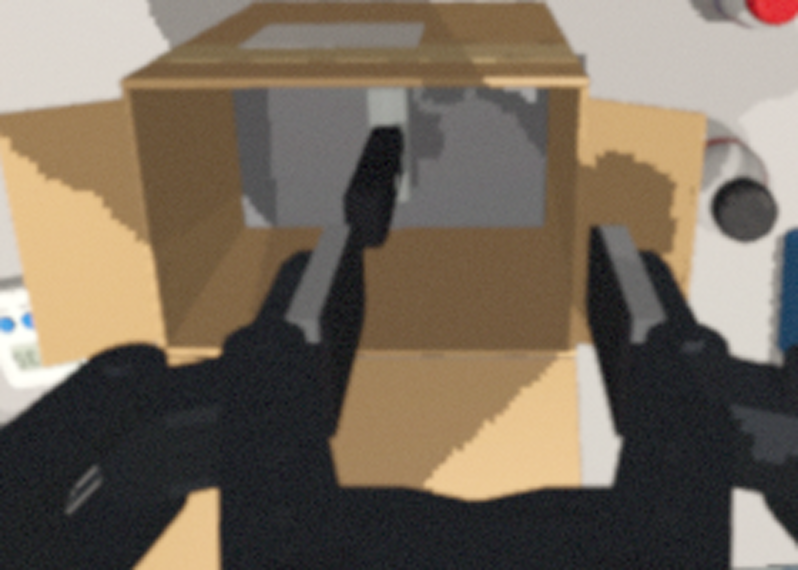

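```bash
python3 - <<'E'
from h import *
def E(n):
    w=np.load(n+'.npy');return ext('wrist',dict(eef_pos=w[:3],tcp_rot=w[3:]))
a,b=E('w3'),E('w4')
A=lambda x,y:(150+(x+.5)/3.6-.5,150+(y+.5)/3.6-.5);B=lambda x,y:(90+(x+.5)/2.85-.5,150+(y+.5)/2.85-.5)
print('handle back right',tri([(a,A(417,320)),(b,B(386,241))]))
l=tri([(a,A(160,160)),(b,B(123,82))]);q=tri([(a,A(631,157)),(b,B(588,82))]);print(l,q)
d=q[0]-l[0];print('len',np.linalg.norm(d),'yaw',np.degrees(np.arctan2(-d[0],d[1])),'mid',(l[0]+q[0])/2)
for x,y in((377,143),(417,143)):print(onz(a,A(x,320),143))
im=cv2.imread('pics/w3.png');g=cv2.convertScaleAbs(im[195:245,245:280],alpha=3);cv2.imwrite('pics/w3h.png',cv2.resize(g,None,fx=12,fy=12,interpolation=cv2.INTER_CUBIC))
im=cv2.imread('pics/w4.png');g=cv2.convertScaleAbs(im[185:245,200:245],alpha=3);cv2.imwrite('pics/w4h.png',cv2.resize(g,None,fx=10,fy=10,interpolation=cv2.INTER_CUBIC))
E
```

```text
handle back right (array([543.48172828, 261.69742087, 140.62565523]), [np.float64(0.3189576311897267), np.float64(0.3189576311897561)])
(array([494.19038355, 182.00823515, 147.25783301]), [np.float64(0.27049191177479626), np.float64(0.2704919117747309)]) (array([484.93907312, 320.44121588, 142.20213353]), [np.float64(0.18981759323702516), np.float64(0.18981759323708644)])
len 138.83384672001554 yaw 3.8233233687371126 mid [489.56472833 251.22472551 144.72998327]
[543.55346843 249.05018973 143.        ]
[542.6172319  261.51338777 143.        ]
```

View pics/w3h.png

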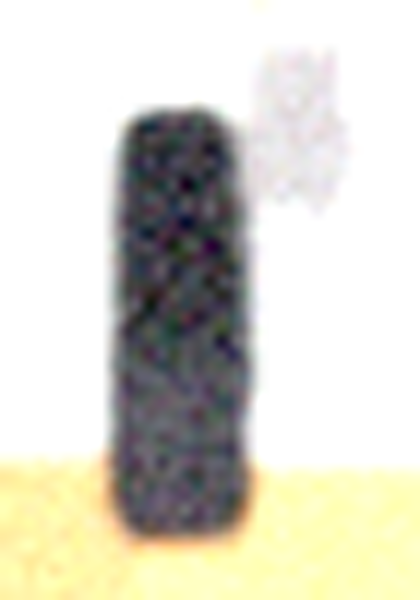

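View pics/w4h.png

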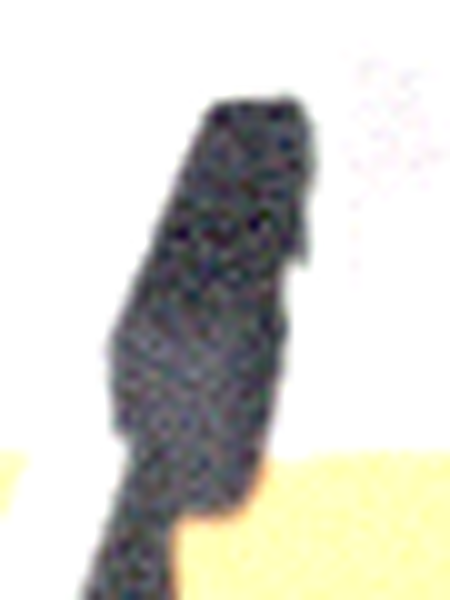

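```bash
python3 - <<'E'
from h import *
def E(n):
    w=np.load(n+'.npy');return ext('wrist',dict(eef_pos=w[:3],tcp_rot=w[3:]))
a,b=E('w3'),E('w4')
C=lambda x,y:(245+x/12-.5,195+y/12-.5);D=lambda x,y:(200+x/10-.5,185+y/10-.5)
for p in((180,345),(180,535),(115,440),(248,440)):print(onz(a,C(*p),143).round(1))
for p in((112,335),(285,325),(255,510)):print(onz(b,D(*p),143).round(1))
# model overlay check for candidates
y0=np.radians(3.9)
for cx,cy in((532,254.6),(535,254.6)):
  for e,n in((a,'w3'),(b,'w4')):
    print(n,[proj(e,[cx+u*np.cos(y0)-v*np.sin(y0),cy+u*np.sin(y0)+v*np.cos(y0),143])[0].round(1).tolist() for u,v in((11,7),(11,-7),(-11,-7),(-11,7))])
print(C(115,345),C(245,345),C(248,535),C(115,535),D(112,335),D(285,325),D(260,510))
E
```

```text
[524.4 253.3 143. ]
[543.8 254.9 143. ]
[534.5 248.1 143. ]
[533.5 260.4 143. ]
[526.9 248.5 143. ]
[524.7 263.9 143. ]
[543.2 261.9 143. ]
w3 [[266.2, 238.5], [253.8, 238.4], [253.8, 220.4], [266.6, 220.5]]
w4 [[225.5, 234.8], [210.2, 234.7], [209.1, 212.3], [224.8, 212.4]]
w3 [[266.0, 240.9], [253.6, 240.8], [253.6, 222.9], [266.3, 223.0]]
w4 [[225.4, 237.8], [210.2, 237.7], [209.0, 215.4], [224.7, 215.5]]
(254.08333333333334, 223.25) (264.9166666666667, 223.25) (265.1666666666667, 239.08333333333334) (254.08333333333334, 239.08333333333334) (210.7, 218.0) (228.0, 217.0) (225.5, 235.5)
```

```bash
python3 - <<'E'
from h import *
R=rdown(np.radians(93.9))
go((533.5,254.5,200),R);go((533.5,254.5,112),R)
E
```

```text
d [-26.6, -35.1, 43.7] rot [0.0, 0.01, 0.37]
d [-26.6, -35.1, 131.7] rot [0.0, 0.01, 0.37]
```

>>> {"fn": "drive_tool", "kwargs": {"delta_pos": [[-10,-12,15],[-20,-25,30],[-27,-35,40],[-27,-35,45],[-27,-35,45]], "rot": [[0,0,0],[0,0,0.4],[0,0,0.4],[0,0,0.4],[0,0,0.4]]}}

```text
time: 4.75
eef_pos: [533.7, 254.7, 197.5]
tcp_rot: [-0.034, 0.999, -0.0, -0.001]
ft_force: [-1.3, 0.9, 0.4]
grip_width: 45.4
```

```bash
python3 wp.py w5 150 150 370 384 2.5
```

```text
4.75 [533.68194454 254.66317394 197.4887177 ] [-0.42  0.8  -0.16  1.49  0.15  0.87  1.01] [-1.307029    0.85693933  0.37060049] 45.37563243835399
```

View pics/w5c.png

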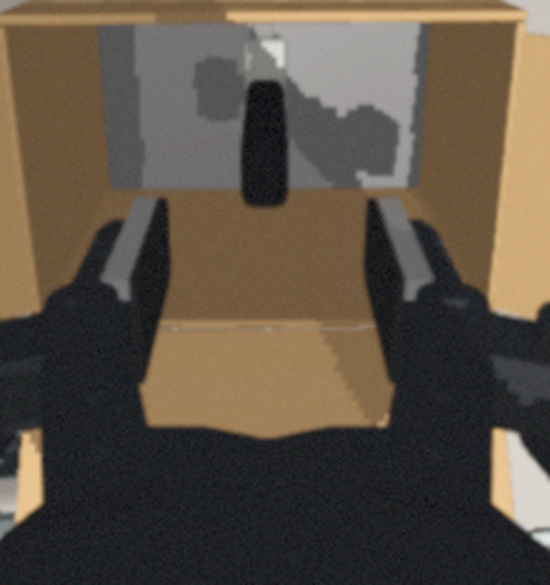

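The handle is centred between the pads (col 265 against 266 in the crop). I'll descend.

>>> {"fn": "drive_tool", "kwargs": {"delta_pos": [[0,0,15],[0,0,30],[0,0,45],[0,0,60],[0,0,75],[0,0,85],[0,0,85]], "rot": [[0,0,0],[0,0,0],[0,0,0],[0,0,0],[0,0,0],[0,0,0],[0,0,0]]}}

```text
time: 5.5
eef_pos: [533.4, 255.2, 112.7]
tcp_rot: [-0.034, 0.999, -0.0, -0.001]
ft_force: [0.3, -0.4, 0.3]
grip_width: 45.3
```

>>> {"fn": "drive_tool", "kwargs": {"delta_pos": [[0,0,0],[0,0,0],[0,0,0],[0,0,0],[0,0,0],[0,0,0],[0,0,0],[0,0,0]], "rot": [[0,0,0],[0,0,0],[0,0,0],[0,0,0],[0,0,0],[0,0,0],[0,0,0],[0,0,0]], "jaw": 255}}

```text
time: 6.3
eef_pos: [534.2, 254.8, 114.2]
tcp_rot: [-0.034, 0.999, 0.0, 0.001]
ft_force: [-0.2, -0.4, 5.9]
grip_width: 13.3
```

Gripped, 13.3 mm against a nominal 14 mm. I'll draw it straight up.

>>> {"fn": "drive_tool", "kwargs": {"delta_pos": [[0,0,-12],[0,0,-30],[0,0,-50],[0,0,-75],[0,0,-100],[0,0,-125],[0,0,-150],[0,0,-172]], "rot": [[0,0,0],[0,0,0],[0,0,0],[0,0,0],[0,0,0],[0,0,0],[0,0,0],[0,0,0]]}}

```text
time: 7.1
eef_pos: [533.7, 254.9, 287.8]
tcp_rot: [-0.034, 0.999, 0.0, 0.001]
ft_force: [-0.4, -0.2, -0.8]
grip_width: 13.3
```

>>> {"fn": "drive_tool", "kwargs": {"delta_pos": [[0,0,0],[0,0,0],[0,0,0],[0,0,0]], "rot": [[0,0,0],[0,0,0],[0,0,0],[0,0,0]]}}

```text
time: 7.5
eef_pos: [533.7, 254.7, 284.7]
tcp_rot: [-0.034, 0.999, -0.0, -0.001]
ft_force: [-0.9, -0.2, -0.7]
grip_width: 13.5
```

```bash
python3 wp.py w6 150 100 370 384 2; python3 - <<'E'
from h import *
cv2.imwrite('pics/s6.png',r.capture('side')[:,:,::-1])
im=cv2.imread('pics/s6.png');crop(im,170,60,330,260,3,'s6c.png')
E
```

```text
7.5 [533.66477134 254.73526216 284.72789472] [-0.41  0.7  -0.18  1.36  0.13  1.09  1.03] [-0.85516172 -0.18100902 -0.68866239] 13.471645015782086
```

View pics/w6c.png

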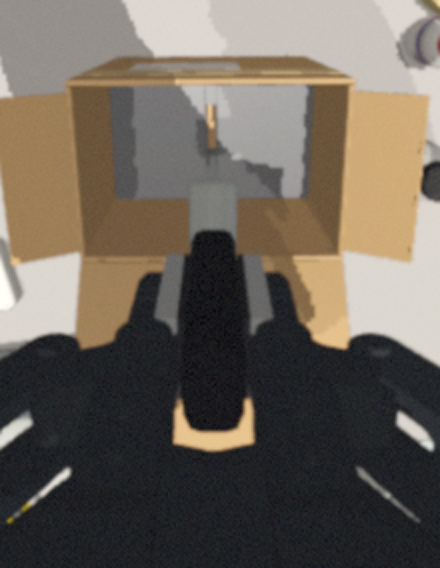

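View pics/s6c.png

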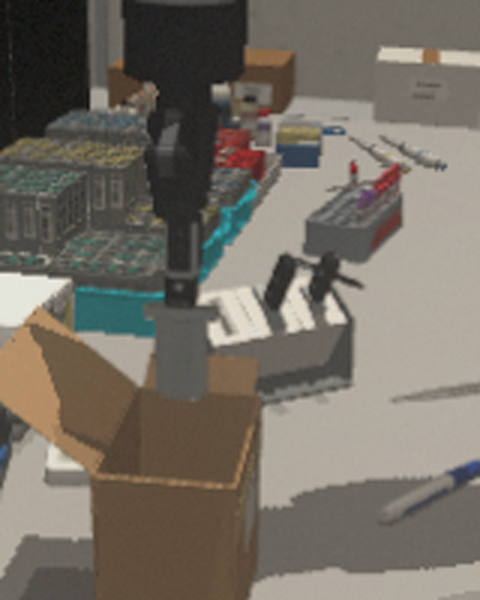

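```bash
cat > fsp.py <<'E'
from h import *
from scipy.optimize import least_squares
w=np.load('w6.npy');Rt=Ro.from_quat(w[3:]).as_matrix()
Wc=ext('wrist',dict(eef_pos=w[:3],tcp_rot=w[3:]));S=ext('side')
def world(p,m): # p: sx(tool x of shoulder), sz(tool z), tilt about y ; spatula z=-tool z, spatula x = tool x
    x,y,z=m; c,s=np.cos(p[2]),np.sin(p[2]); zz=z-60
    t=np.array([p[0]+x*c+zz*s, p[3]+y, p[1]-zz*c+x*s]); return w[:3]+Rt@t
Q=lambda X,Y:np.array([170+(X+.5)/3-.5,60+(Y+.5)/3-.5])
def draw(p):
    s=cv2.imread('pics/s6.png');v=cv2.imread('pics/w6.png')
    for im,e,x0,y0,x1,y1,k,n in((s,S,200,120,270,210,8,'s6f.png'),(v,Wc,190,120,320,320,4,'w6f.png')):
        o=cv2.resize(im[y0:y1,x0:x1],None,fx=k,fy=k,interpolation=cv2.INTER_CUBIC)
        def box(hx,hy,z0,z1,c):
            for z in(z0,z1):
                q=proj(e,[world(p,(a*hx,b*hy,z)) for a,b in((1,1),(1,-1),(-1,-1),(-1,1))]);q=((q-[x0,y0]+.5)*k-.5).round().astype(int);cv2.polylines(o,[q],True,c,1)
        box(18,1.5,4,60,(0,255,0));box(25,8,60,68,(0,0,255));box(11,7,68,140,(255,255,0));box(13,1.5,0,4,(255,0,255))
        cv2.imwrite('pics/'+n,o)
if __name__=='__main__':
    import sys
    draw([float(x) for x in sys.argv[1:5]])
E
python3 fsp.py 0 51.5 0 0
```

```text
(no output)
```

View pics/s6f.png

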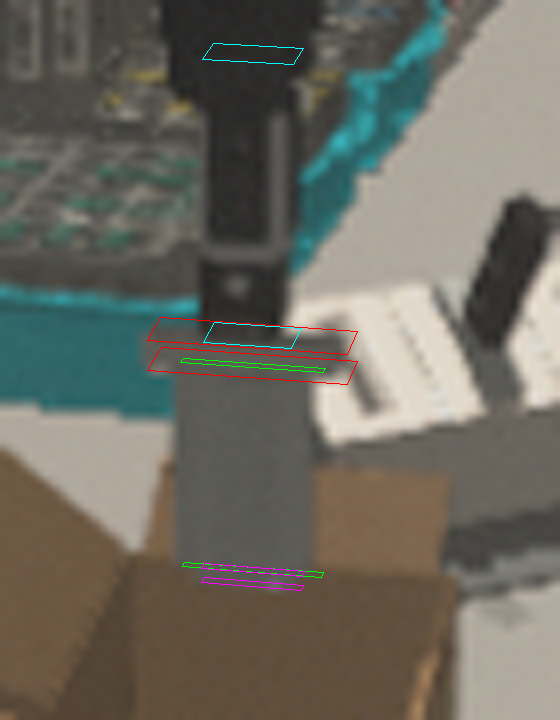

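View pics/w6f.png

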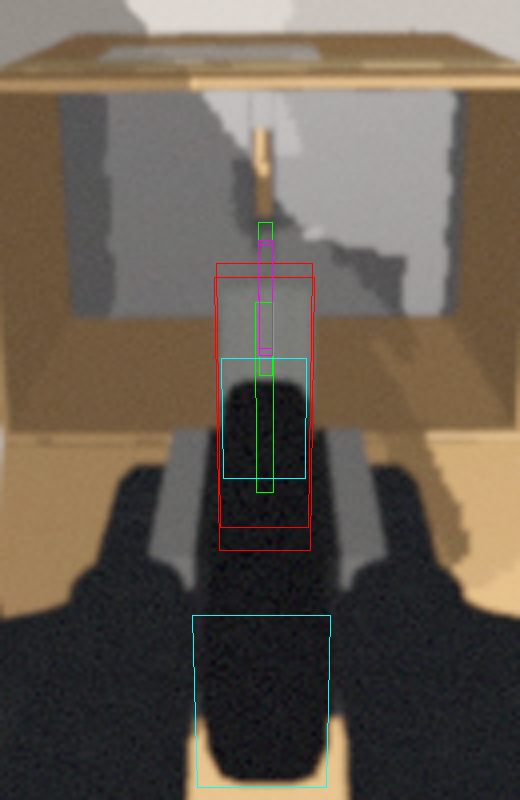

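The spatula is held straight, with its shoulder about 51.5 mm ahead of the TCP and offset about -2 mm along tool x. Next is the pose over the slot.

```bash
cat >> h.py <<'E'
def Rslot(yaw=-.88):
    z=-(rzz(yaw)@np.array([-.5,0,np.sqrt(.75)]));y=rzz(yaw)@np.array([0,1.,0]);return np.column_stack([np.cross(y,z),y,z])
def rzz(a): return np.array([[np.cos(a),-np.sin(a),0],[np.sin(a),np.cos(a),0],[0,0,1]])
def tcp_for(h,mouth=(588.5,-119,88),yaw=-.88,off=(-2.2,0,51.5)):
    R=Rslot(yaw);return np.array(mouth)-R@np.array(off)-R[:,2]*h,R
E
python3 - <<'E'
from h import *
p,R=tcp_for(130);print(p);go(p,R)
E
```

```text
[529.46459769 -47.58699195 244.08361079]
d [24.8, -301.4, 40.9] rot [14.17, -27.73, 53.04]
```

>>> {"fn": "drive_tool", "kwargs": {"delta_pos": [[0,-8,-15],[1,-22,-25],[3,-40,-25],[5,-60,-22],[7,-82,-18],[9,-105,-12],[11,-130,-6],[13,-155,0]], "rot": [[0.3,-0.6,1.1],[1,-2,3.8],[1.9,-3.7,7.1],[2.8,-5.5,10.6],[3.9,-7.6,14.5],[5,-9.7,18.6],[6.1,-12,23],[7.3,-14.3,27.4]]}}

```text
time: 8.4
eef_pos: [531.4, 97.8, 286.3]
tcp_rot: [0.206, 0.969, -0.059, 0.127]
ft_force: [0.1, -0.1, -1.7]
grip_width: 13.0
```

```bash
python3 - <<'E'
from h import *
s=r.read_state();print(s['q'].round(2),s['eef_pos'],s['ft_force'],s['grip_width'])
p,R=tcp_for(130);print(p);go(p,R)
E
```

```text
[-0.44  0.55  0.12  1.75  0.27  0.7   0.62] [531.42743812  97.7713367  286.34740369] [ 0.08725873 -0.0512965  -1.67781285] 13.023166784949323
[529.46459769 -47.58699195 244.08361079]
d [-42.6, -130.3, 64.3] rot [6.89, -13.28, 25.33]
```

>>> {"fn": "drive_tool", "kwargs": {"delta_pos": [[-7,-21,8],[-14,-42,17],[-21,-64,26],[-28,-86,36],[-35,-107,48],[-40,-122,58],[-43,-130,64],[-43,-130,64]], "rot": [[1.1,-2.1,4.1],[2.2,-4.3,8.2],[3.4,-6.5,12.4],[4.5,-8.8,16.7],[5.7,-10.9,20.8],[6.5,-12.4,23.7],[6.9,-13.3,25.3],[6.9,-13.3,25.3]]}}

```text
time: 9.2
eef_pos: [530.3, -46.8, 243.6]
tcp_rot: [0.41, 0.875, -0.111, 0.233]
ft_force: [-0.2, 0.7, -0.9]
grip_width: 13.3
```

>>> {"fn": "drive_tool", "kwargs": {"delta_pos": [[0,0,0],[0,0,0]], "rot": [[0,0,0],[0,0,0]]}}

```text
time: 9.4
eef_pos: [530.7, -45.5, 244.0]
tcp_rot: [0.409, 0.875, -0.11, 0.233]
ft_force: [0.1, 0.5, -1.0]
grip_width: 13.8
```

```bash
python3 wp.py w7 130 60 390 260 3; python3 - <<'E'
from h import *
s=r.read_state()
p,R=tcp_for(130);print(p);go(p,R,s)
cv2.imwrite('pics/s7.png',r.capture('side')[:,:,::-1]);cv2.imwrite('pics/t7.png',r.capture('top')[:,:,::-1])
im=cv2.imread('pics/s7.png');crop(im,200,60,330,200,4.2,'s7c.png')
E
```

```text
9.4 [530.66396285 -45.52374294 244.0263408 ] [-0.54  0.66  0.56  2.01  0.39  0.27  0.2 ] [ 0.09791227  0.48859772 -1.01130389] 13.766691648795542
[529.46459769 -47.58699195 244.08361079]
d [-0.8, -2.2, 0.3] rot [0.08, -0.1, 0.33]
```

View pics/w7c.png

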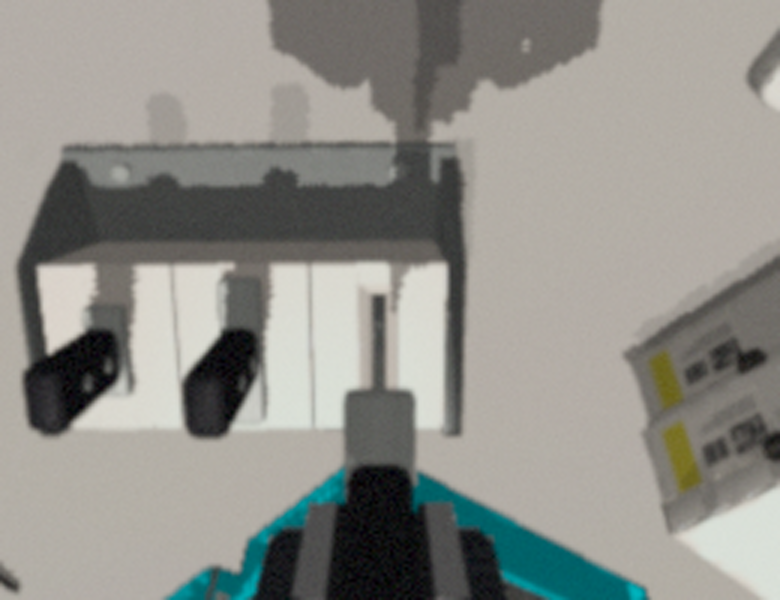

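View pics/s7c.png

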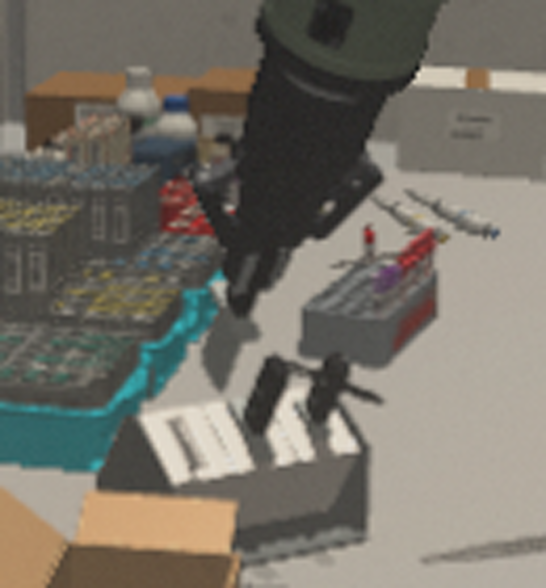

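The slot is at crop col ~377 (mouth cols 358–395, front end at row ~290), and the shoulder bar is centred at ~379. Overlaying the models.

```bash
cat > ov.py <<'E'
from h import *
import sys
def ov(n,mouth,yaw,off,box,k,out):
    w=np.load(n+'.npy');e=ext('wrist',dict(eef_pos=w[:3],tcp_rot=w[3:]));Rt=Ro.from_quat(w[3:]).as_matrix()
    x0,y0,x1,y1=box;im=cv2.imread(f'pics/{n}.png')
    o=cv2.resize(im[y0:y1,x0:x1],None,fx=k,fy=k,interpolation=cv2.INTER_CUBIC)
    def L(P,c):
        q=proj(e,P);q=((q-[x0,y0]+.5)*k-.5).round().astype(int);cv2.polylines(o,[q],True,c,1)
    Rs=Rslot(yaw);Rs=np.column_stack([-Rs[:,0],Rs[:,1],-Rs[:,2]])
    m=np.array(mouth)
    for hx,hy in((25,7),(21,3)):L([m+Rs@[a*hx,b*hy,0] for a,b in((1,1),(1,-1),(-1,-1),(-1,1))],(0,0,255))
    for j in(0,1,2):L([m+Rs@[a*33.5,b*26-52*j,0] for a,b in((1,1),(1,-1),(-1,-1),(-1,1))],(0,200,0))
    for z in(0,8):L([w[:3]+Rt@(np.array(off)+[a*25,b*8,-z]) for a,b in((1,1),(1,-1),(-1,-1),(-1,1))],(255,0,0))
    cv2.imwrite('pics/'+out,o)
if __name__=='__main__':
    ov('w7',(588.5,-119,88),-.88,(-2.2,0,51.5),(130,60,390,260),3,'w7o.png')
E
python3 ov.py
```

```text
(no output)
```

View pics/w7o.png

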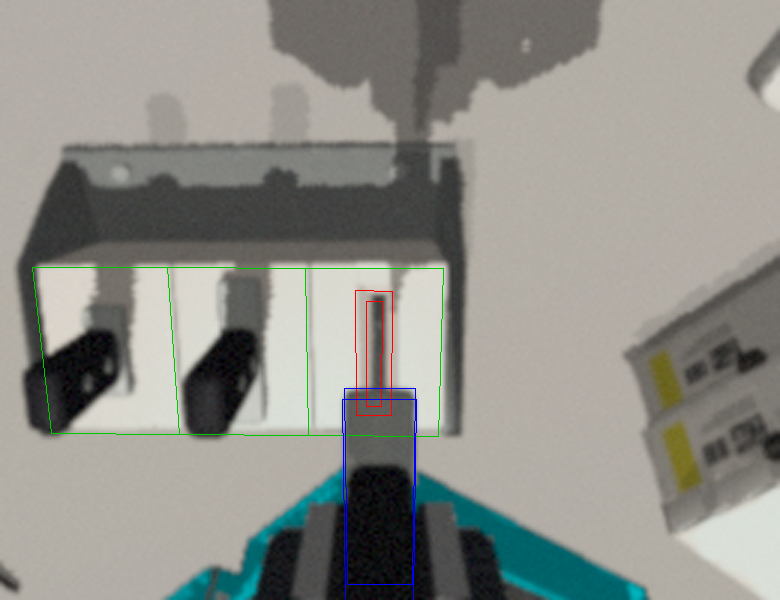

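```bash
python3 - <<'E'
from h import *
im=cv2.imread('pics/w7.png');o=cv2.resize(im[140:212,180:285],None,fx=7.5,fy=7.5,interpolation=cv2.INTER_CUBIC);cv2.imwrite('pics/w7z.png',o)
E
```

```text
(no output)
```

View pics/w7z.png

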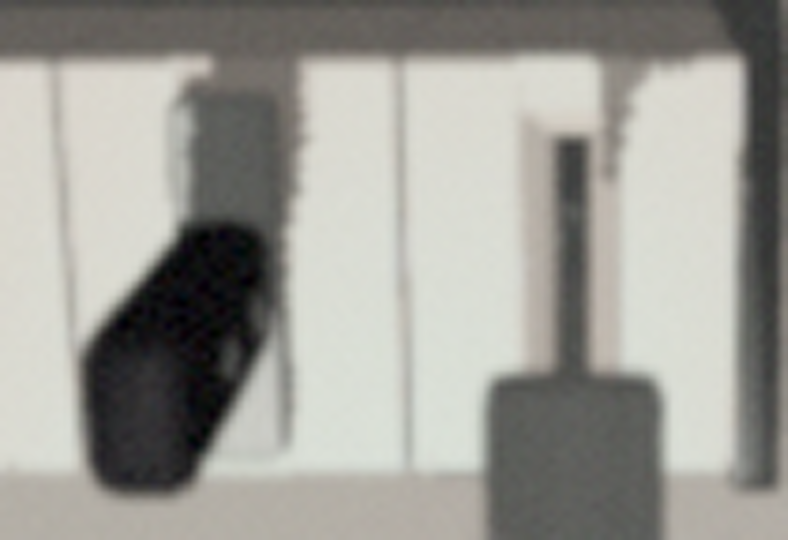

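```bash
python3 - <<'E'
from h import *
from scipy.optimize import least_squares
w=np.load('w7.npy');e=ext('wrist',dict(eef_pos=w[:3],tcp_rot=w[3:]))
Z=lambda x,y:np.array([180+(x+.5)/7.5-.5,140+(y+.5)/7.5-.5])
# (obs, u(up slope), v, use)
F=lambda p,u,v:np.array([p[0],p[1],88])+rzz(p[2])@np.array([u*.8660254,v,u*.5])
ob=[(Z(52,58),-p3,-78) for p3 in[33.5]]
obs=[(Z(52,58),-33.5,-78+0),(Z(399,58),-33.5,-26),(Z(409,470),33.5,-26),(Z(748,55),-33.5,26),(Z(735,470),33.5,26),(Z(572,136),-21,0),(Z(572.5,112),-25,0)]
f=lambda p:np.concatenate([proj(e,F([p[0],p[1],p[2]],u,v))[0]-q for q,u,v in obs])
s=least_squares(f,[588.5,-119,-.88],x_scale=[10,10,.1],loss='soft_l1');print(s.x,(s.fun.reshape(-1,2)).round(2).tolist())
x=s.x;m=np.array([x[0],x[1],88])
Rt=Ro.from_quat(w[3:]).as_matrix();print('mouth in tool',Rt.T@(m-w[:3]))
print('rot needed',Ro.from_matrix(Rt.T@Rslot(x[2])).as_rotvec(degrees=True))
E
```

```text
[ 588.00249764 -115.21785365   -0.87046893] [[0.1, -0.25], [-0.12, -0.48], [0.12, 0.82], [-0.29, -0.18], [0.23, 0.78], [0.02, 0.08], [-0.05, -0.22]]
mouth in tool [ -0.47507652  -0.47008648 180.24635637]
rot needed [-0.19135384 -0.1060285  -0.13631191]
```

>>> {"fn": "drive_tool", "kwargs": {"delta_pos": [[0,0,10],[1,0,25],[1.7,-0.3,40],[1.7,-0.3,52],[1.7,-0.3,58],[1.7,-0.3,58],[1.7,-0.3,58]], "rot": [[0,0,0],[-0.2,-0.1,-0.1],[-0.2,-0.1,-0.1],[-0.2,-0.1,-0.1],[-0.2,-0.1,-0.1],[-0.2,-0.1,-0.1],[-0.2,-0.1,-0.1]]}}

```text
time: 10.25
eef_pos: [547.7, -67.2, 192.5]
tcp_rot: [0.408, 0.876, -0.109, 0.235]
ft_force: [-0.0, -1.0, -1.4]
grip_width: 13.3
```

```bash
python3 wp.py w8 150 100 370 240 3.6; python3 - <<'E'
from h import *
s=r.read_state()
w=np.load('w8.npy');Rt=Ro.from_quat(w[3:]).as_matrix();print('mouth in tool',Rt.T@(np.array([588,-115.2,88])-w[:3]))
cv2.imwrite('pics/s8.png',r.capture('side')[:,:,::-1]);cv2.imwrite('pics/t8.png',r.capture('top')[:,:,::-1])
im=cv2.imread('pics/s8.png');crop(im,220,110,300,200,6.5,'s8c.png')
E
```

```text
10.25 [547.71335553 -67.16991662 192.50993685] [-0.47  0.78  0.56  2.03  0.4   0.11  0.19] [-0.0223659  -0.98522302 -1.38680648] 13.33720921586953
mouth in tool [-2.01592596e+00 -3.18819756e-02  1.21853045e+02]
```

View pics/w8c.png

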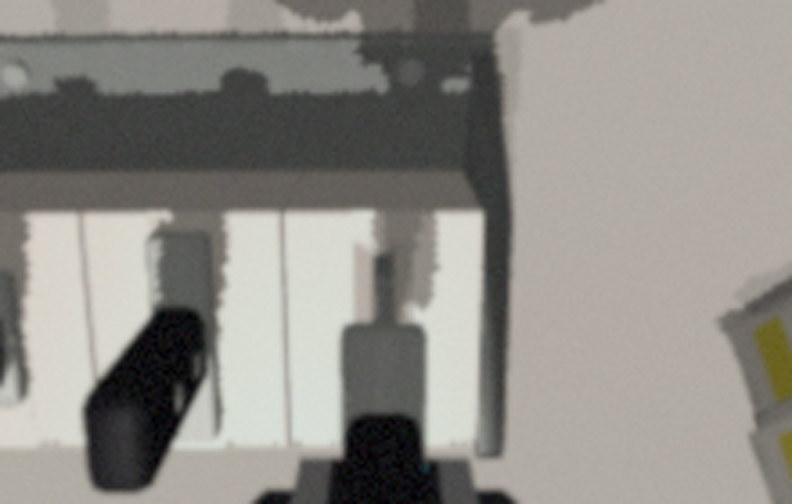

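View pics/s8c.png

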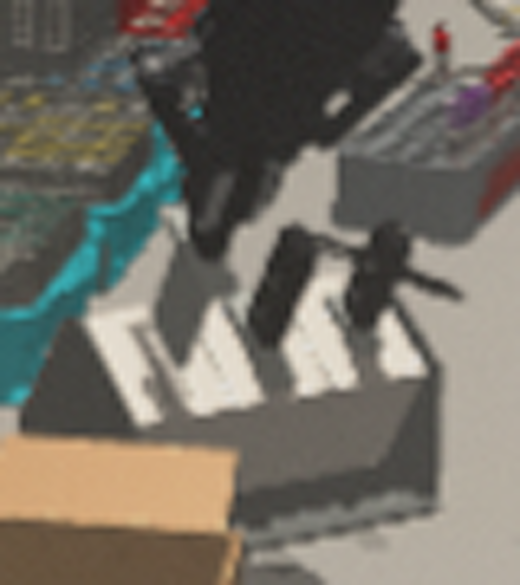

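The slot (col 384) and the shoulder bar (col 384) line up. I'll insert slowly.

>>> {"fn": "drive_tool", "kwargs": {"delta_pos": [[0,0,4],[0,0,8],[0,0,12],[0,0,16],[0,0,20],[0,0,24],[0,0,24]], "rot": [[0,0,0],[0,0,0],[0,0,0],[0,0,0],[0,0,0],[0,0,0],[0,0,0]]}}

```text
time: 11.1
eef_pos: [555.4, -76.7, 171.0]
tcp_rot: [0.408, 0.876, -0.11, 0.234]
ft_force: [1.2, 0.6, -0.7]
grip_width: 13.1
```

```bash
cat > m.py <<'E'
from h import *
s=r.read_state();Rt=Ro.from_quat(s['tcp_rot']).as_matrix()
print('mouth in tool',(Rt.T@(np.array([588,-115.2,88])-s['eef_pos'])).round(2),'F tool',(Rt.T@s['ft_force']).round(1),'tau tool',(Rt.T@s['wrist_torque']).round(2),s['grip_width'],s['time'])
E
python3 m.py;python3 wp.py w9 150 100 370 240 3.6
```

```text
mouth in tool [-2.21  0.29 97.16] F tool [0.1 1.3 0.8] tau tool [-0.    0.62 -0.  ] 13.08642798969745 11.1
11.1 [555.37063467 -76.6696657  171.03833684] [-0.44  0.84  0.56  2.02  0.4   0.06  0.19] [ 1.24178173  0.57803492 -0.72477018] 13.08642798969745
```

View pics/w9c.png

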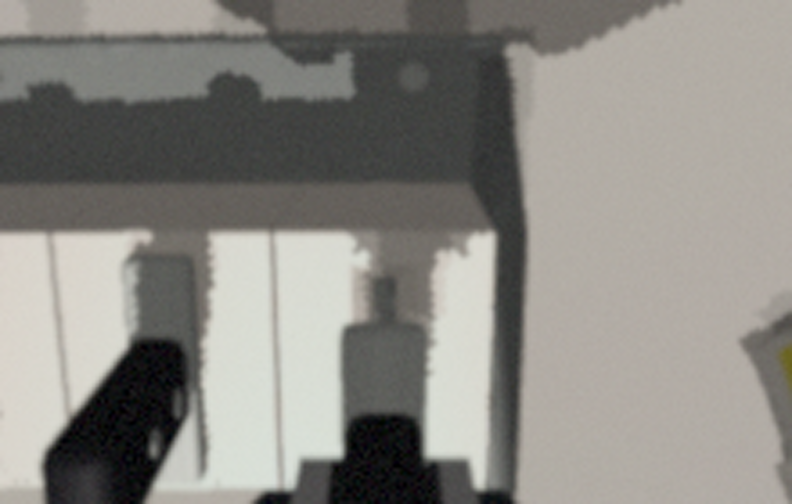

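The tip is about 14 mm into the slot with negligible force. Continuing.

>>> {"fn": "drive_tool", "kwargs": {"delta_pos": [[0,0,4],[0,0,8],[0,0,12],[0,0,16],[0,0,20],[0,0,24],[0,0,28],[0,0,28]], "rot": [[0,0,0],[0,0,0],[0,0,0],[0,0,0],[0,0,0],[0,0,0],[0,0,0],[0,0,0]]}}

```text
time: 11.95
eef_pos: [564.4, -87.4, 146.8]
tcp_rot: [0.408, 0.876, -0.11, 0.234]
ft_force: [-0.1, 0.0, -0.4]
grip_width: 13.2
```

```bash
python3 m.py
```

```text
mouth in tool [-2.19  0.25 69.17] F tool [ 0.2 -0.   0.3] tau tool [0.03 0.7  0.01] 13.212934319608163 11.95
```

Still no contact force, with 17–18 mm left.

>>> {"fn": "drive_tool", "kwargs": {"delta_pos": [[0,0,3],[0,0,6],[0,0,9],[0,0,12],[0,0,13.5],[0,0,13.5]], "rot": [[0,0,0],[0,0,0],[0,0,0],[0,0,0],[0,0,0],[0,0,0]]}}

```text
time: 12.55
eef_pos: [570.4, -91.9, 136.8]
tcp_rot: [0.408, 0.876, -0.11, 0.233]
ft_force: [-0.9, 0.1, -1.2]
grip_width: 13.4
```

```bash
python3 m.py
```

```text
mouth in tool [-0.99 -1.33 56.86] F tool [ 1.1 -0.6  0.8] tau tool [-0.02  0.62 -0.03] 13.409685921112688 12.55
```

>>> {"fn": "drive_tool", "kwargs": {"delta_pos": [[0,0,1],[0,0,2],[0,0,2]], "rot": [[0,0,0],[0,0,0],[0,0,0]]}}

```text
time: 12.85
eef_pos: [571.3, -92.5, 135.4]
tcp_rot: [0.408, 0.876, -0.111, 0.233]
ft_force: [-0.6, -1.0, -0.1]
grip_width: 13.3
```

```bash
python3 m.py;python3 wp.py w10 150 100 370 240 3.6
```

```text
mouth in tool [-0.78 -1.59 55.15] F tool [-0.2 -1.1  0.3] tau tool [ 0.13  0.69 -0.04] 13.303416033732425 12.85
12.85 [571.27542532 -92.49775486 135.43388935] [-0.39  0.92  0.55  1.99  0.4   0.    0.2 ] [-0.64314083 -0.96075789 -0.13593763] 13.303416033732425
```

View pics/w10c.png

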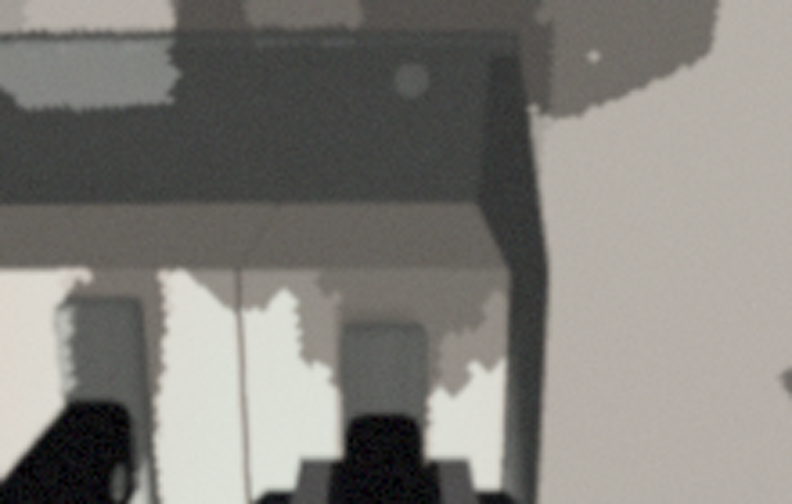

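Joint 6 has reached its lower limit (0.00), so the tool drifted about 1.5 mm sideways, with no noticeable force. I'll hold and see whether the solver recovers.

>>> {"fn": "drive_tool", "kwargs": {"delta_pos": [[0,0,0],[0,0,0],[0,0,0],[0,0,0]], "rot": [[0,0,0],[0,0,0],[0,0,0],[0,0,0]]}}

```text
time: 13.3
eef_pos: [571.3, -92.5, 135.5]
tcp_rot: [0.408, 0.876, -0.11, 0.233]
ft_force: [-1.1, -1.0, -1.0]
grip_width: 13.3
```

```bash
python3 m.py; python3 - <<'E'
from h import *
s=r.read_state();Rt=Ro.from_quat(s['tcp_rot']).as_matrix()
print(s['q'].round(3),Ro.from_matrix(Rt.T@Rslot(-.8705)).as_rotvec(degrees=True))
E
```

```text
mouth in tool [-0.78 -1.62 55.22] F tool [ 0.5 -1.5  0.9] tau tool [ 0.27  0.64 -0.01] 13.298067874933217 13.3
[-3.940e-01  9.180e-01  5.490e-01  1.993e+00  3.970e-01  1.000e-03
  1.960e-01] [-0.25138885 -0.13540975 -0.04568317]
```

>>> {"fn": "drive_tool", "kwargs": {"delta_pos": [[0.3,-0.2,0],[0.6,-0.3,0.5],[0.8,-0.5,1],[0.8,-0.5,1],[0.8,-0.5,1]], "rot": [[0.3,0,0],[0.6,0,0],[0.9,0,0],[0.9,0,0],[0.9,0,0]]}}

```text
time: 13.8
eef_pos: [570.8, -92.6, 134.2]
tcp_rot: [0.41, 0.875, -0.117, 0.23]
ft_force: [0.5, -0.4, -0.1]
grip_width: 13.5
```

```bash
cat >>m.py <<'E'
print(s['q'].round(3),Ro.from_matrix(Rt.T@Rslot(-.8705)).as_rotvec(degrees=True).round(2))
E
python3 m.py
```

```text
mouth in tool [-1.61 -0.38 54.21] F tool [-0.5  0.2  0.4] tau tool [-0.06  0.58  0.05] 13.495110196265108 13.8
[-0.399  0.923  0.549  1.983  0.394  0.024  0.193] [-1.14 -0.13 -0.03]
```

Tilting 0.9° frees joint 6 and the tool tracks again. Pushing the last millimetres.

>>> {"fn": "drive_tool", "kwargs": {"delta_pos": [[0.2,0,0.7],[0.4,0,1.4],[0.4,0,2.1],[0.4,0,2.5],[0.4,0,2.5],[0.4,0,2.5]], "rot": [[0,0,0],[0,0,0],[0,0,0],[0,0,0],[0,0,0],[0,0,0]]}}

```text
time: 14.4
eef_pos: [571.4, -93.3, 131.9]
tcp_rot: [0.41, 0.875, -0.117, 0.23]
ft_force: [0.2, 1.4, -1.6]
grip_width: 13.1
```

```bash
python3 m.py
```

```text
mouth in tool [-1.97 -0.35 51.73] F tool [1.6 1.1 0.9] tau tool [-0.01  0.59  0.03] 13.130799004643881 14.4
[-0.397  0.928  0.55   1.983  0.394  0.019  0.191] [-1.14 -0.13 -0.04]
```

Not in contact yet. I'll go on in small steps until the force rises.

>>> {"fn": "drive_tool", "kwargs": {"delta_pos": [[0,0,0.5],[0,0,1],[0,0,1],[0,0,1]], "rot": [[0,0,0],[0,0,0],[0,0,0],[0,0,0]]}}

```text
time: 14.8
eef_pos: [571.6, -93.6, 131.1]
tcp_rot: [0.41, 0.875, -0.117, 0.23]
ft_force: [-2.5, 2.4, 5.1]
grip_width: 13.4
```

```bash
python3 m.py;python3 wp.py w11 150 100 370 240 3.6; python3 - <<'E'
from h import *
cv2.imwrite('pics/s11.png',r.capture('side')[:,:,::-1])
im=cv2.imread('pics/s11.png');crop(im,220,110,300,200,6.5,'s11c.png')
E
```

```text
mouth in tool [-1.98 -0.37 50.87] F tool [ 0.5 -0.5 -6.1] tau tool [0.14 0.7  0.02] 13.355069360758005 14.8
[-0.396  0.93   0.55   1.982  0.395  0.017  0.191] [-1.14 -0.13 -0.04]
14.8 [571.62914772 -93.63994749 131.11290023] [-0.4   0.93  0.55  1.98  0.39  0.02  0.19] [-2.52436334  2.40561387  5.07839571] 13.355069360758005
```

View pics/s11c.png

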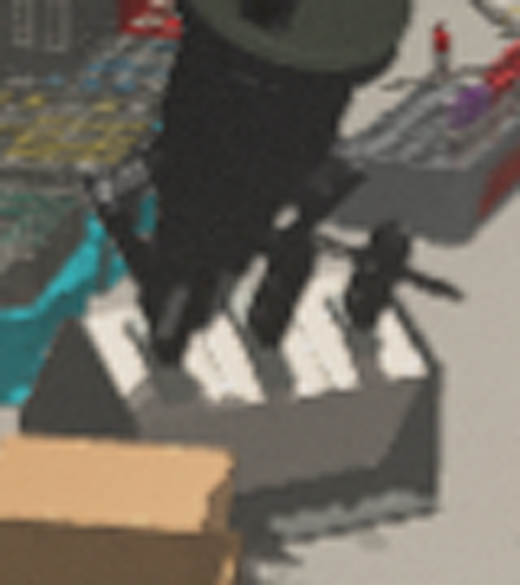

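View pics/w11c.png

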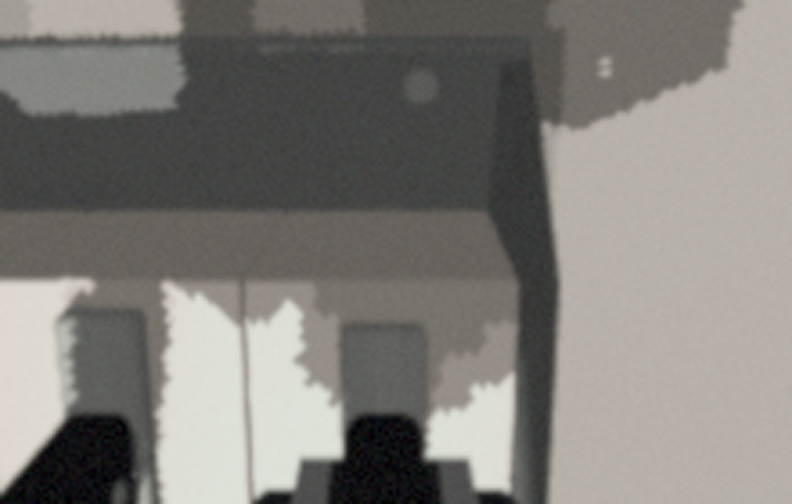

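Contact at the expected depth: the shoulder sits on the face with 6 N axial force. Releasing gently.

>>> {"fn": "drive_tool", "kwargs": {"delta_pos": [[0,0,0],[0,0,0],[0,0,0],[0,0,0],[0,0,0]], "rot": [[0,0,0],[0,0,0],[0,0,0],[0,0,0],[0,0,0]], "jaw": 170}}

```text
time: 15.4
eef_pos: [571.6, -93.7, 131.0]
tcp_rot: [0.41, 0.875, -0.117, 0.23]
ft_force: [-0.6, 0.6, 0.1]
grip_width: 28.9
```

```bash
python3 m.py;python3 wp.py w12 150 100 370 320 2.5
```

```text
mouth in tool [-1.98 -0.31 50.69] F tool [ 0.7 -0.1 -0.4] tau tool [-0.01  0.51 -0.03] 28.867378932601056 15.4
[-0.396  0.93   0.55   1.982  0.395  0.017  0.191] [-1.15 -0.14 -0.04]
15.4 [571.64643993 -93.74346347 130.95983916] [-0.4   0.93  0.55  1.98  0.39  0.02  0.19] [-0.55112358  0.577883    0.05021313] 28.867378932601056
```

View pics/w12c.png

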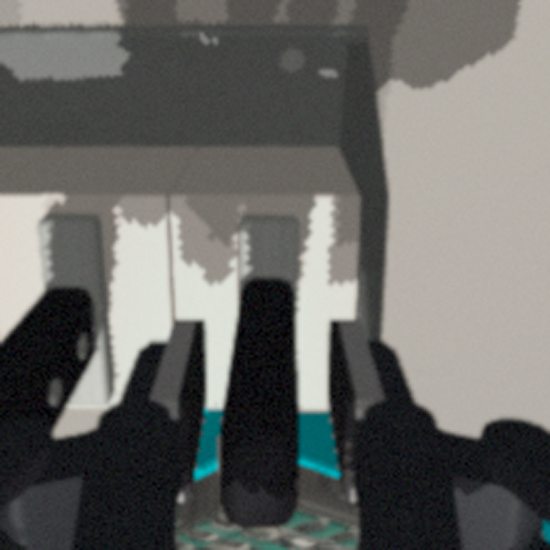

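The handle is free between the pads. Backing straight out.

>>> {"fn": "drive_tool", "kwargs": {"delta_pos": [[0,0,-5],[0,0,-12],[0,0,-22],[0,0,-34],[0,0,-48],[0,0,-65],[0,0,-85],[0,0,-110]], "rot": [[0,0,0],[0,0,0],[0,0,0],[0,0,0],[0,0,0],[0,0,0],[0,0,0],[0,0,0]]}}

```text
time: 16.25
eef_pos: [537.3, -50.0, 227.6]
tcp_rot: [0.41, 0.875, -0.117, 0.229]
ft_force: [-0.2, 0.0, -0.3]
grip_width: 28.4
```

>>> {"fn": "drive_tool", "kwargs": {"delta_pos": [[0,0,-20],[0,0,-30],[0,0,-30],[0,0,-30]], "rot": [[0,0,0],[0,0,0],[0,0,0],[0,0,0]]}}

```text
time: 16.65
eef_pos: [528.9, -38.7, 252.1]
tcp_rot: [0.41, 0.875, -0.117, 0.23]
ft_force: [1.2, -0.3, -0.6]
grip_width: 28.4
```

```bash
python3 m.py;python3 wp.py w13 130 60 390 260 3; python3 - <<'E'
from h import *
cv2.imwrite('pics/s13.png',r.capture('side')[:,:,::-1]);cv2.imwrite('pics/t13.png',r.capture('top')[:,:,::-1])
im=cv2.imread('pics/s13.png');crop(im,150,100,330,290,3.1,'s13c.png')
E
```

```text
mouth in tool [ -2.05  -0.32 190.48] F tool [-0.6  0.8  1. ] tau tool [-0.04  0.52  0.04] 28.390631212081185 16.65
[-0.557  0.652  0.557  1.992  0.387  0.326  0.2  ] [-1.14 -0.14 -0.04]
16.65 [528.89952906 -38.67942844 252.12559952] [-0.56  0.65  0.56  1.99  0.39  0.33  0.2 ] [ 1.24959545 -0.2508512  -0.58116192] 28.390631212081185
```

View pics/s13c.png

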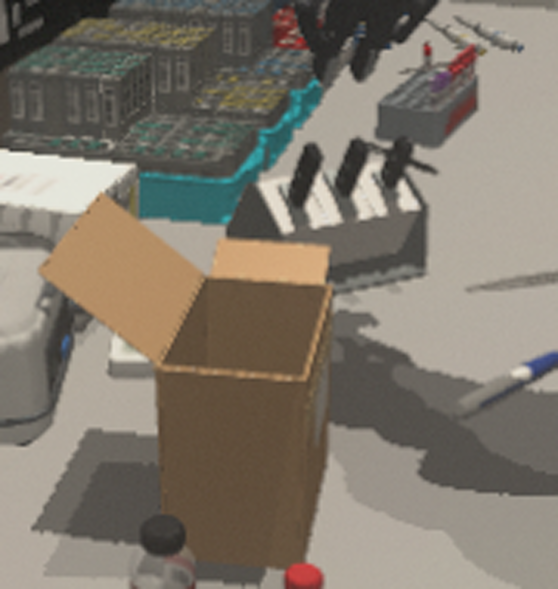

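View pics/w13c.png

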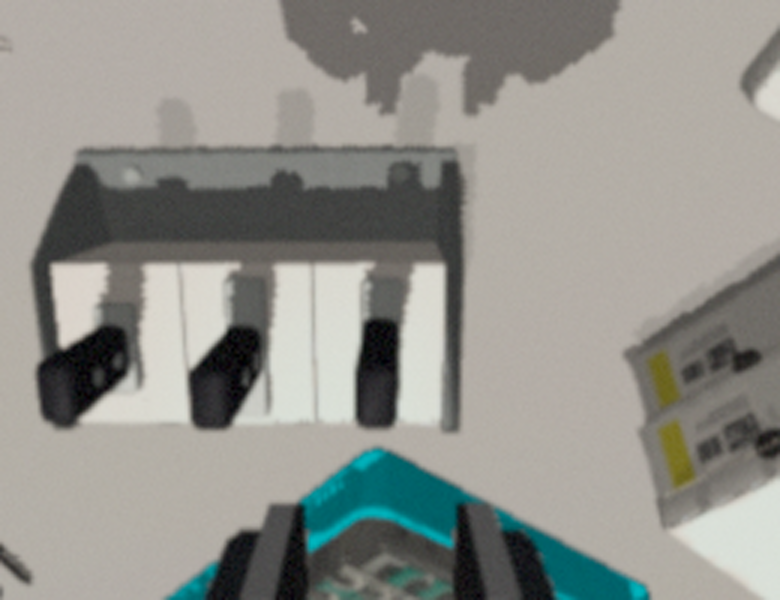

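View pics/t13.png

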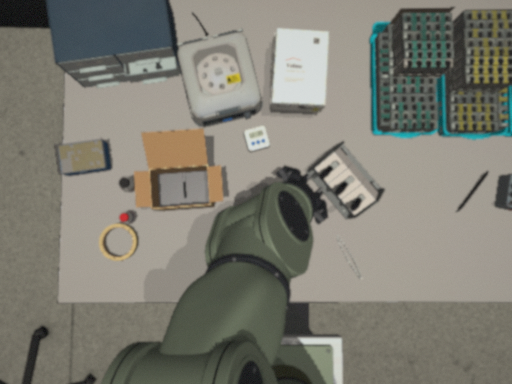

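```bash
python3 - <<'E'
from h import *
w=np.load('w13.npy');e=ext('wrist',dict(eef_pos=w[:3],tcp_rot=w[3:]))
k=3.;im=cv2.resize(cv2.imread('pics/w13.png')[60:260,130:390],None,fx=k,fy=k,interpolation=cv2.INTER_CUBIC)
Rs=Rslot(-.8705);Rs=np.column_stack([-Rs[:,0],Rs[:,1],-Rs[:,2]])
for hx,hy,z,c in((25,8,0,(0,0,255)),(25,8,8,(0,0,255)),(11,7,8,(255,255,0)),(11,7,80,(255,255,0))):
    q=proj(e,[np.array([588,-115.2,88])+Rs@[a*hx,b*hy,z] for a,b in((1,1),(1,-1),(-1,-1),(-1,1))]);q=((q-[130,60]+.5)*k-.5).round().astype(int);cv2.polylines(im,[q],True,c,1)
cv2.imwrite('pics/w13o.png',cv2.resize(im[220:460,300:480],None,fx=2.5,fy=2.5))
E
```

```text
(no output)
```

View pics/w13o.png

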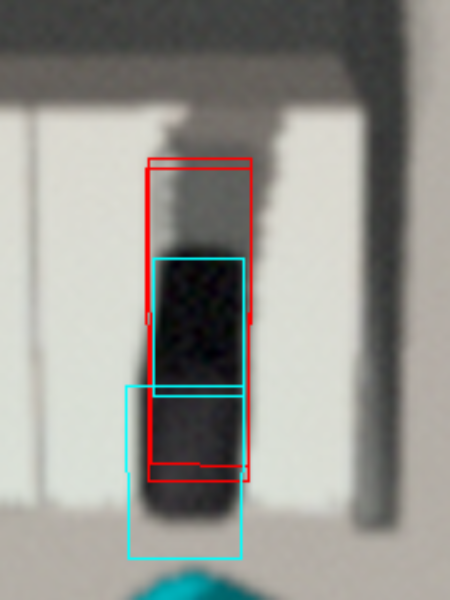

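```bash
python3 - <<'E'
from workcell import r
print(r.close_job()); print(r.read_state()['time'])
E
```

```text
the job is handed in; nothing more can be done
None
the job is handed in; nothing more can be done
```

I handed the job in at about 16.8 s; it reports no verdict. The spatula is seated and released in the empty slot, and the carton's flap stands open well past upright.

- **What I did:** I swung the flap back to roughly 2.3–2.4 rad, judged by eye from the side view. I then gripped the handle, drew the spatula straight up out of the carton, and guided its blade down the leaning slot until the shoulder met the face. Contact was about 6 N, at a depth within 1 mm of what I had worked out. Only then did I open the jaws and back out along the slot's axis.
- **Last checks:** In the last pictures the gripper was clear and the force read about zero. The timer and bottles were where they started, and nothing suggests the marker moved, although the arm hid it from above. The model overlay puts the shoulder about 2 mm down the slope from the slot's middle and the axis tilted about 1.6°, both within the limits.
- **What disagreed:**
    - Near the end of the insertion joint 6 reached its lower limit and the tool drifted about 1.6 mm sideways without noticeable force. A tilt of 0.9° freed it.
    - The side and wrist cameras differed by a few millimetres on the carton's position. I went by the wrist camera.

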